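Load the two-tier medicine carrier for the round

TASK

Load the medicine carrier for the round: lay the two flat medicine cartons in the open bays of the grey base, each in the bay made to its length, then close the base with the white vial rack, its notched end over the base's key so that it sits level on both end cheeks. Stand one of the two small capped vials upright in each cup of the rack, and leave the dropper bottle and the tall carton where they are.

Things in the scene. Friction and masses are not known exactly. Their poses are not given: they have to be found in the camera images.
- carrier_base: Grey tray 200 (y) x 76 (x) mm, 0.9 kg; origin centre of underside. Floor top z 5. Side walls (x +-36) and divider (y -9) 4 thick, top z 16. End cheeks inner faces y +-90, 10 thick, top z 38. Long bay y -7..90 (centre 41.5), short bay y -90..-11 (centre -50.5), both 68 wide; cartons lie along y. Key: tab 16 wide, 8 thick, mid +y cheek (y 92..100), to z 52. All mm.
- rack_grip (a point): White rack 196 (y) x 72 (x) mm, 0.22 kg; point: middle of grip bar (12 thick x, 50 long y, 22 high), 42 over its underside. Plate 6 thick, underside 34 below point; ribs under it fit between cheeks, 2.5 play. Notch 22 wide, 9 deep at +y end only, for key. Seated: axes as base's, point 72 above base origin. Cups at y +-60: floor 28, rim 12 below point, bore 34, at rim 40, outside 48.
- large_carton_mid (a point): Longer flat white medicine carton with a red spot, 50 (x) x 85 (y) x 22 (z) mm, lying flat; point at its centre. Belongs in the long bay; too long for the short one.
- small_carton_mid (a point): Shorter flat white medicine carton with a purple band, 45 (x) x 70 (y) x 20 (z) mm, lying flat; point at its centre. Belongs in the short bay.
- vial_1_mid (a point): Small white capped injection vial, upright, 24 mm across and 56 mm high (cap and neck above 45 mm); point on its axis 28 mm above its foot. Goes in either cup.
- vial_2_mid (a point): The other small white capped injection vial, same shape: 24 mm across, 56 mm high; point on its axis 28 mm above its foot. Goes in the other cup.
- dropper_bottle_mid (a point): Brown dropper bottle with a black rubber bulb, 34 mm across, 102 mm high; point half-way up. Not part of the job; leave it.
- tall_carton_mid (a point): Tall white carton standing upright, 60 x 60 x 85 mm; point half-way up. Not part of the job; leave it.
Mind the look-alikes: they are no part of the job. What is shaped like the part that bears large_carton_mid but blue is not meant. Leave any pink look-alike of the part that bears vial_2_mid alone.

How it is judged:
At the end, for the whole second after the job is handed in: Longer carton flat in the long bay, shorter in the short bay (8 mm along, 13 mm across); rack level on both cheeks over the key (6 mm, 3 mm in height, 0.07 rad); one vial upright in each cup, foot on its floor (9 mm); base flat on the desk; all released and at rest (height (world z) of carrier_base below 0.004 m and angle between carrier_base's own z axis and vertical below 0.03 rad and x of large_carton_mid in the frame of carrier_base between -0.013 and 0.013 m and y of large_carton_mid in the frame of carrier_base between 0.0325 and 0.0505 m and z of large_carton_mid in the frame of carrier_base between 0.012 and 0.02 m and angle between the y axis of each of large_carton_mid, small_carton_mid and the y axis of carrier_base, either way round below 0.3 rad and angle between each of large_carton_mid, small_carton_mid's own z axis and vertical below 0.08 rad and x of small_carton_mid in the frame of carrier_base between -0.013 and 0.013 m and y of small_carton_mid in the frame of carrier_base between -0.0585 and -0.0425 m and z of small_carton_mid in the frame of carrier_base between 0.011 and 0.019 m and x of rack_grip in the frame of carrier_base between -0.006 and 0.006 m and y of rack_grip in the frame of carrier_base between -0.006 and 0.006 m and z of rack_grip in the frame of carrier_base between 0.069 and 0.075 m and angle between the y axis of rack_grip and the y axis of carrier_base, either way round below 0.07 rad and angle between rack_grip's own z axis and vertical below 0.04 rad and ((x of vial_1_mid in the frame of rack_grip between -0.009 and 0.009 m and y of vial_1_mid in the frame of rack_grip between 0.051 and 0.069 m and z of vial_1_mid in the frame of rack_grip between -0.004 and 0.004 m and angle between each of vial_1_mid, vial_2_mid's own z axis and vertical below 0.1 rad and x of vial_2_mid in the frame of rack_grip between -0.009 and 0.009 m and y of vial_2_mid in the frame of rack_grip between -0.069 and -0.051 m and z of vial_2_mid in the frame of rack_grip between -0.004 and 0.004 m) or (x of vial_1_mid in the frame of rack_grip between -0.009 and 0.009 m and y of vial_1_mid in the frame of rack_grip between -0.069 and -0.051 m and z of vial_1_mid in the frame of rack_grip between -0.004 and 0.004 m and angle between each of vial_1_mid, vial_2_mid's own z axis and vertical below 0.1 rad and x of vial_2_mid in the frame of rack_grip between -0.009 and 0.009 m and y of vial_2_mid in the frame of rack_grip between 0.051 and 0.069 m and z of vial_2_mid in the frame of rack_grip between -0.004 and 0.004 m)) and linear speed of each of carrier_base, rack, large_carton, small_carton, vial_1, vial_2 below 0.02 m/s); the robot touches nothing.
It fails at once if the dropper bottle is moved more than 30 mm or knocked over (distance of dropper_bottle_mid from where it was at the start of the episode above 0.03 m or angle between dropper_bottle_mid's own z axis and vertical above 0.5 rad).
It fails at once if the tall carton is moved more than 30 mm or knocked over (distance of tall_carton_mid from where it was at the start of the episode above 0.03 m or angle between tall_carton_mid's own z axis and vertical above 0.5 rad).
It also fails if it takes over 128 s, if anything falls off the work surface, if the arm or the gripper's body presses on something with over 40 N, if the wrist force passes 120 N, or if a joint passes its speed limit or range.

ROBOT

A 6-joint arm with a two-finger parallel gripper is mounted at the origin on a cart in front of the work surface, level with it; the furniture and walls round the work are solid. World frame = base frame: x ahead of the robot, y to its left, z up, the work surface at z = 0. Lengths are in m, angles in rad, forces in N, time in s.
With the tool pointing down it reaches from about 0.3 to 0.95 m from the base axis. Payload 3.1 kg.
Tool frame: the origin (TCP) lies midway between the tips of the shut fingers; the grasp point (between the pads) lies 19 mm behind it (ctrl.grip_depth is the distance from the TCP to the grasp point, in m); z points along the fingers, y is the line along which they close (so a half turn about z gives the same grasp; the last joint's range is limited). The gripper opens to 85 mm and grips with 20 to 120 N. Pads are 22 mm wide; open, the fingers measure 114 mm over their backs; the gripper's body (76 mm by 85 mm) begins 54 mm behind the grasp point. The pads swing forward as they close: fully open they stand 13 mm farther back than shut.
Start: joints at [-0.07, 0.308, 1.634, -0, 1.2, -0.07], TCP at [0.625, -0, 0.202] pointing down, gripper open.
Joint ranges: [-3.06, 3.06], [-0.79, 1.96], [0.05, 2.63], [-1.19, 4.34], [0.05, 2.64], [-2.94, 2.94]. Speed limits (rad/s): [2.79, 2.79, 3.14, 3.14, 3.14, 3.14].

INTERFACE

Orientations are given as a unit quaternion [w, x, y, z].
In Python, from cell import ctrl gives the robot as it stands.
- The arm moves only by the tool drive_tool, never from a script. Its argument "steps" is a list of rows, each an object of numbers: "tx", "ty", "tz": the shift along the tool's x, y, z in mm; "ax", "ay", "az": the turn, a rotation vector about the tool's x, y, z in rad. In form: [{"tx": .., "ty": .., "tz": .., "ax": .., "ay": .., "az": ..}, ...]. A call has 1 to 12 rows; each row shifts and turns the commanded pose from where the row before left it, along the tool's axes as they then stand; what a row does not reach is not made up. A row lasts 1/8 s, in which the tool goes at most 62.5 mm and 10.7 degrees, less where a joint would pass 70% of its speed; a pose out of reach is approached as far as the arm can. A call with a gripper value outside its range is refused whole. "jaw" is the finger opening in mm, from 0 to 85.4, set as the call begins (left out, the last holds). The fingers move at their own pace and stop on an object; "grip_force" is the grip in N (left out, the last holds). Time passes only in rows, so rows that do not move let the fingers close. It gives the time, the measured TCP pose, the force, the opening and the grip force at its end, in the units of the state.
- ctrl.read_state(): the state, without advancing time (a new reading comes with each control period).
- ctrl.capture(name): name is "scene" or "side" or "wrist"; returns a dict with "img" (420x560x3 uint8, red, green, blue), "fx", "fy", "cx", "cy" (pixels), "world_from_camera" (4x4, takes a point from camera to world coordinates). Camera axes: x right, y up, looking along -z (the intrinsics and any distortion apply to the point x, -y, -z); pixel columns grow to the right and rows downward; lengths in m; the calibration is good to about 2 mm. A picture is of the moment at which its call begins. There is no depth.
- ctrl.finish_job(): hands the job in; it is judged then, once.
The state is a dict: "clock": time; "joint_pos": joint angles; "joint_vel": joint speeds; "effort": joint torques, N m; "tcp_pos": TCP position; "tool_rot": TCP orientation; "ft_force": force on the tool from outside, world axes, zero at the start; "wrist_torque": the same for the moment, N m; "grip_width": opening from 0.0 (shut) to 1.0 (fully open); "grip_force": force on a finger pad.
Only numpy, scipy, OpenCV 4.12 (cv2) and the standard library are available. Lean on these libraries where they do the work, as an engineer would, in place of code of your own. Each camera call takes 0.05 s, during which the arm holds its last target. There are 200 camera calls.

## Working session

There is one attempt and no reset: what is moved stays moved. The work goes in short steps, Python scripts to look and compute and a tool call to move; the robot and the scene stay as the last step left them, time stands still between calls to the robot, and variables do not carry over. Pictures are saved under pics/ and viewed, at most 14 in all, crops included, and the job is handed in when it is done.

Besides the shell and the picture viewer there is one more tool, called after ">>>" as name([rows], argument=value, ...), one row to a line, values as JSON. drive_tool: Moves the arm, as the interface text tells. Its arguments: {"type":"object","properties":{"steps":{"type":"array","items":{"type":"object","properties":{"tx":{"type":"number"},"ty":{"type":"number"},"tz":{"type":"number"},"ax":{"type":"number"},"ay":{"type":"number"},"az":{"type":"number"}}}},"jaw":{"type":"number"},"grip_force":{"type":"number"}},"required":["steps"]}

```bash
ls; mkdir -p pics; cat > h.py <<'E'
from cell import ctrl
import numpy as np, cv2
def cap(n,f=None):
    c=ctrl.capture(n)
    if f: cv2.imwrite('pics/'+f,cv2.cvtColor(c['img'],cv2.COLOR_RGB2BGR))
    return c
def pw(c,u,v,z):
    T=np.array(c['world_from_camera']);d=T[:3,:3]@np.array([(u-c['cx'])/c['fx'],-(v-c['cy'])/c['fy'],-1]);o=T[:3,3]
    return o+d*(z-o[2])/d[2]
def proj(c,p):
    T=np.linalg.inv(np.array(c['world_from_camera']));q=T[:3,:3]@np.array(p)+T[:3,3]
    return c['cx']+c['fx']*q[0]/-q[2], c['cy']-c['fy']*q[1]/-q[2]
E
python3 - <<'E'
from h import *
for n in ('scene','side','wrist'):
    c=cap(n,n+'0.png');print(n,[k for k in c],c['fx'],c['cx'],c['cy']);print(np.round(c['world_from_camera'],3))
print(ctrl.read_state())
E
```

```text
pics
scene ['img', 'fx', 'fy', 'cx', 'cy', 'world_from_camera'] 501.5225785021954 267.855663151343 211.47706668517162
[[-0.675  0.372 -0.637 -0.122]
 [-0.738 -0.32   0.594  0.664]
 [ 0.017  0.871  0.49   0.587]
 [ 0.     0.     0.     1.   ]]
side ['img', 'fx', 'fy', 'cx', 'cy', 'world_from_camera'] 431.1502137159269 269.36456429416984 210.24666272565457
[[ 0.881  0.291 -0.374  0.228]
 [-0.473  0.554 -0.685 -0.651]
 [ 0.008  0.78   0.625  0.642]
 [ 0.     0.     0.     1.   ]]
wrist ['img', 'fx', 'fy', 'cx', 'cy', 'world_from_camera'] 332.4250370527544 279.55313785269306 210.42872825991793
[[ 1.    -0.001  0.002  0.624]
 [ 0.     0.947  0.322  0.082]
 [-0.002 -0.322  0.947  0.373]
 [ 0.     0.     0.     1.   ]]
{'clock': 0.15, 'joint_pos': array([-6.97360978e-02,  3.08846464e-01,  1.63487978e+00, -6.43372732e-07,
        1.19968585e+00, -6.97067800e-02]), 'joint_vel': array([ 0.00195559, -0.00327106, -0.00429196, -0.00088036,  0.00164884,
        0.000703  ]), 'effort': array([-7.71605373e-04, -4.15801048e+01, -2.77146006e+01, -1.83032253e-04,
        6.02632252e-03, -2.39092765e-05]), 'tcp_pos': array([ 6.24309198e-01, -1.82078769e-06,  2.00591954e-01]), 'tool_rot': array([-6.86322590e-04,  7.07116771e-01,  7.07096206e-01, -5.97118779e-04]), 'ft_force': array([ 0.07047223,  0.09013493, -0.26807096]), 'wrist_torque': array([-0.05010505, -0.00741664, -0.01789695]), 'grip_force': 0.0, 'grip_width': 0.9997824502509167}
```

View pics/scene0.png

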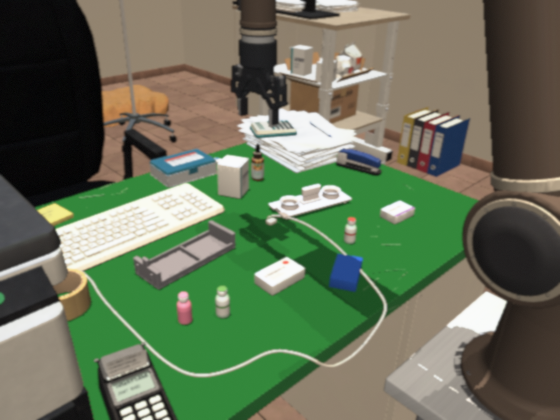

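View pics/side0.png

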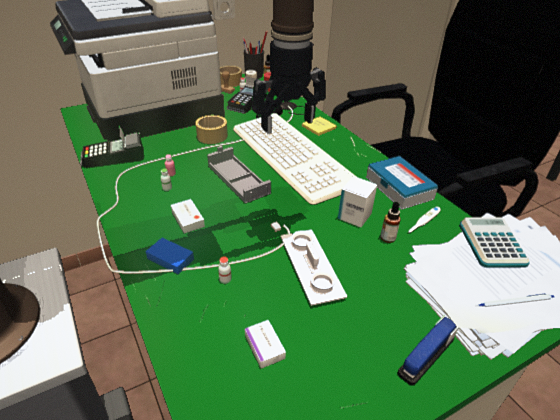

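View pics/wrist0.png

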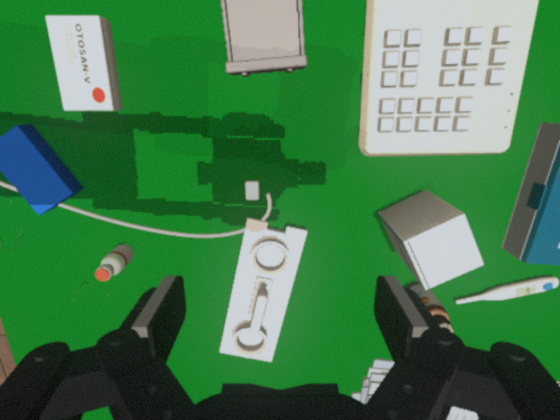

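The scene shows the white carton with the red spot at (280,275), with the blue look-alike at (347,272). The purple-band carton is at (397,212). The white vials are at (222,302, green cap) and (350,231, orange cap), with the pink one at (184,308). The base is at (187,255), the rack at (310,202), the dropper at (258,165) and the tall carton at (233,177). I'll take the white and purple cartons and the two white vials. The key end of the base still needs a close view.

>>> drive_tool([
  {"tx": 40, "tz": -10},
  {"tx": 40, "tz": -10},
  {"tx": 40, "tz": -10},
  {"tx": 40, "tz": -10},
  {},
  {},
  {},
])

```text
validation failed for argument at $.st...
```

```bash
python3 - <<'E'
from h import *
c=cap('wrist','wrist1.png');print(np.round(c['world_from_camera'],4).tolist());print(ctrl.read_state()['tcp_pos'])
E
```

```text
[[1.0, -0.0008, 0.002, 0.6244], [0.0001, 0.9468, 0.3217, 0.0818], [-0.0021, -0.3217, 0.9468, 0.3732], [0.0, 0.0, 0.0, 1.0]]
[6.24449486e-01 2.13209644e-05 2.00781799e-01]
```

View pics/wrist1.png

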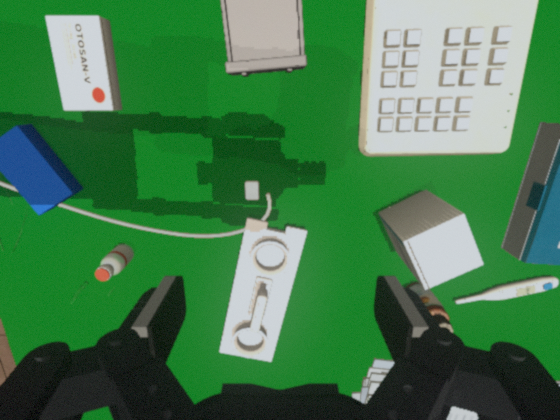

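The move was refused, so this is the same view as before. Rows apparently need at least one number.

>>> drive_tool([
  {"tx": 40, "tz": -10},
  {"tx": 40, "tz": -10},
  {"tx": 40, "tz": -10},
  {"tx": 40, "tz": -10},
  {"tx": 0},
  {"tx": 0},
  {"tx": 0},
])

```text
validation failed for argument at $.st...
```

```bash
python3 - <<'E'
from h import *
c=cap('wrist','wrist2.png');print(np.round(c['world_from_camera'],4).tolist());print(ctrl.read_state()['tcp_pos'])
np.save('w2.npy',c,allow_pickle=True)
E
```

```text
[[1.0, -0.0007, 0.0017, 0.6245], [0.0001, 0.9468, 0.3217, 0.0818], [-0.0018, -0.3217, 0.9468, 0.3734], [0.0, 0.0, 0.0, 1.0]]
[ 6.24580065e-01 -5.55501666e-07  2.00965359e-01]
```

View pics/wrist2.png

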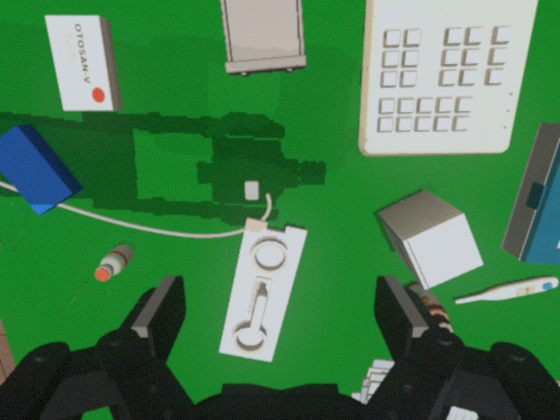

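Refused again. I'll fill in all six keys in every row, and I won't view another picture until a move works.

>>> drive_tool([
  {"tx": 40, "ty": 0, "tz": -10, "ax": 0, "ay": 0, "az": 0},
  {"tx": 40, "ty": 0, "tz": -10, "ax": 0, "ay": 0, "az": 0},
  {"tx": 40, "ty": 0, "tz": -10, "ax": 0, "ay": 0, "az": 0},
  {"tx": 40, "ty": 0, "tz": -10, "ax": 0, "ay": 0, "az": 0},
  {"tx": 0, "ty": 0, "tz": 0, "ax": 0, "ay": 0, "az": 0},
  {"tx": 0, "ty": 0, "tz": 0, "ax": 0, "ay": 0, "az": 0},
])

```text
clock: 1.0
tcp_pos: [0.6247, 0.1597, 0.2412]
tool_rot: [0.0, 0.707, 0.707, -0.001]
ft_force: [0.3, 0.9, 0.7]
grip_width: 1.0
grip_force: 0.0
```

```bash
python3 - <<'E'
from h import *
import pickle
c=cap('wrist','wrist3.png');print(np.round(c['world_from_camera'],4).tolist());print(ctrl.read_state()['tcp_pos'])
pickle.dump(c,open('w3.pkl','wb'))
E
```

```text
[[1.0, -0.0009, 0.0007, 0.6246], [0.0007, 0.9465, 0.3226, 0.2416], [-0.001, -0.3226, 0.9465, 0.4137], [0.0, 0.0, 0.0, 1.0]]
[0.62462331 0.15913419 0.2409386 ]
```

View pics/wrist3.png

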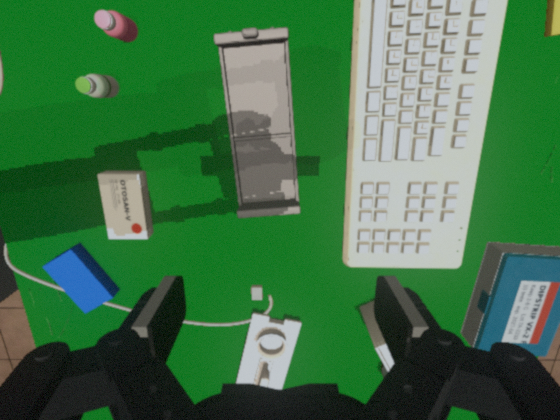

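The base at (258,125) has its key at the top end, at (250,34), so its +y points roughly along world +y. The white carton is at (125,205), the green-capped vial at (98,85) and the pink one at (118,25). The rack's notch also faces +y. Next is one composite close crop to get the corners.

```bash
python3 - <<'E'
import cv2,numpy as np
im=cv2.imread('pics/wrist3.png');i0=cv2.imread('pics/wrist0.png')
def cr(im,x0,y0,x1,y1,s):
    a=cv2.resize(im[y0:y1,x0:x1],None,fx=s,fy=s,interpolation=cv2.INTER_CUBIC)
    for x in range((x0+9)//10*10,x1,10): cv2.line(a,(int((x-x0)*s),0),(int((x-x0)*s),5 if x%50 else 12),(0,255,255),1)
    for y in range((y0+9)//10*10,y1,10): cv2.line(a,(0,int((y-y0)*s)),(5 if y%50 else 12,int((y-y0)*s)),(0,255,255),1)
    return a
out=np.zeros((600,800,3),np.uint8)
for a,x,y in [(cr(im,205,20,310,225,2.9),0,0),(cr(im,90,160,160,250,3.2),310,0),(cr(im,70,65,130,110,3.2),310,300),(cr(i0,210,210,320,370,2.4),536,0),(cr(i0,80,230,150,290,2.9),536,400)]:
    out[y:y+a.shape[0],x:x+a.shape[1]]=a[:600-y,:800-x]
cv2.imwrite('pics/comp.png',out)
E
```

```text
(no output)
```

View pics/comp.png

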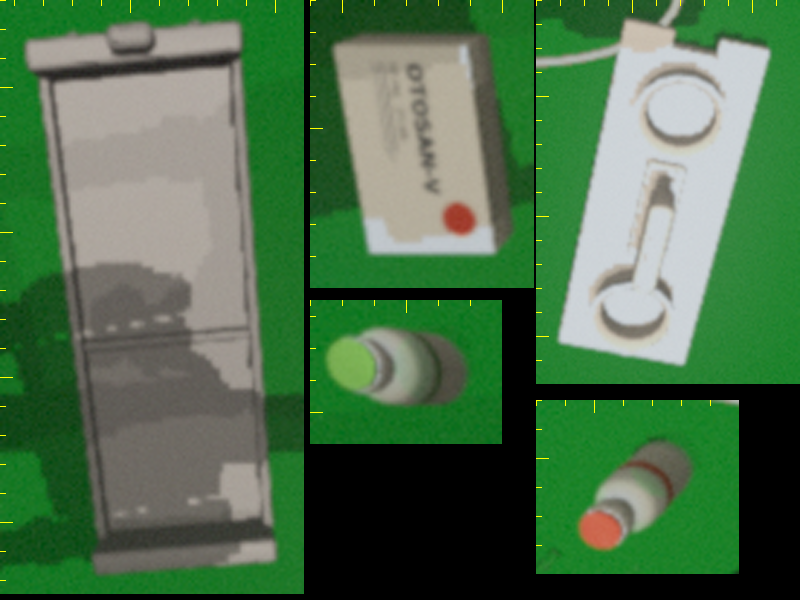

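The base's divider is nearer the bottom and its key is at the top. The rack's notch is also at the top (694,45 in the composite). The white carton has the red spot, and the vials have green and orange caps.

```bash
cat > a.py <<'E'
from h import *
import pickle
c=pickle.load(open('w3.pkl','rb'))
T0=np.array([[1.0,-0.0008,0.002,0.6243],[0.0001,0.9468,0.3217,0.0818],[-0.0021,-0.3217,0.9468,0.3732],[0,0,0,1]])
c0=dict(c);c0['world_from_camera']=T0
def m(c,pts,o,s,org,z):
    return np.array([pw(c,(x-o[0])/s+org[0],(y-o[1])/s+org[1],z) for x,y in pts])
def rep(n,P):
    print(n,np.round(P[:,:2],4).tolist(),'mean',P.mean(0).round(4))
def rect(n,P): # order TL,TR,BR,BL
    ct=P.mean(0); ax=(P[0]+P[1]-P[2]-P[3])/2; print(n,ct.round(4),'len',np.linalg.norm(ax).round(4),'wid',np.linalg.norm((P[1]+P[2]-P[0]-P[3])/2).round(4),'yaw from y',np.arctan2(-ax[0],ax[1]).round(3))
rect('base',m(c,[(26,42),(240,22),(275,560),(97,574)],(0,0),2.9,(205,20),.038))
rect('floor',m(c,[(50,82),(230,66),(262,522),(106,535)],(0,0),2.9,(205,20),.005))
rect('large',m(c,[(333,45),(465,42),(497,253),(370,253)],(310,0),3.2,(90,160),.022))
rect('rack',m(c0,[(623,40),(770,48),(686,364),(559,342)],(536,0),2.4,(210,210),.014))
rep('cups',m(c0,[(681,106),(632,300)],(536,0),2.4,(210,210),.030))
rep('bar',m(c0,[(661,190),(652,290)],(536,0),2.4,(210,210),.053))
rep('v1cap',m(c,[(351,363)],(310,300),3.2,(70,65),.056)); rep('v2cap',m(c0,[(600,529)],(536,400),2.9,(80,230),.056))
E
python3 a.py; python3 - <<'E'
from h import *
# small carton from side cam
c=cap('side')
for p in [(246,330),(268,322),(286,352),(263,362)]: print(pw(c,*p,.02).round(4))
s=cap('scene')
for p in [(400,207),(222,288),(350,219)]: print(pw(s,*p,.02 if p[0]==400 else .056).round(4))
for p in [(166,171),(224,260)]: print('side vial',pw(c,*p,.056).round(4))
E
```

```text
base [0.6034 0.2059 0.038 ] len 0.1983 wid 0.0744 yaw from y 0.084
floor [0.6024 0.2047 0.005 ] len 0.1831 wid 0.0695 yaw from y 0.082
large [0.4304 0.1119 0.022 ] len 0.0855 wid 0.0503 yaw from y 0.006
rack [ 0.5996 -0.1553  0.014 ] len 0.1907 wid 0.0715 yaw from y -0.221
cups [[0.6132, -0.0875], [0.5867, -0.1993]] mean [ 0.5999 -0.1434  0.03  ]
bar [[0.6043, -0.119], [0.599, -0.1746]] mean [ 0.6017 -0.1468  0.053 ]
v1cap [[0.426, 0.2534]] mean [0.426  0.2534 0.056 ]
v2cap [[0.432, -0.0992]] mean [ 0.432  -0.0992  0.056 ]
[ 0.4089 -0.2391  0.02  ]
[ 0.45   -0.2421  0.02  ]
[ 0.4481 -0.3083  0.02  ]
[ 0.4064 -0.3067  0.02  ]
[ 0.4264 -0.2747  0.02  ]
[0.4233 0.2576 0.056 ]
[ 0.4303 -0.0894  0.056 ]
side vial [0.427  0.2446 0.056 ]
side vial [ 0.4304 -0.1011  0.056 ]
```

>>> drive_tool([
  {"tx": -9.4, "ty": -39, "tz": 28, "ax": 0, "ay": 0, "az": 0},
  {"tx": -9.4, "ty": -39, "tz": 28, "ax": 0, "ay": 0, "az": 0},
  {"tx": -9.4, "ty": -39, "tz": 28, "ax": 0, "ay": 0, "az": 0},
  {"tx": -9.4, "ty": -39, "tz": 28, "ax": 0, "ay": 0, "az": 0},
  {"tx": -9.4, "ty": -39, "tz": 28, "ax": 0, "ay": 0, "az": 0},
  {"tx": 0, "ty": 0, "tz": 30, "ax": 0, "ay": 0, "az": 0},
  {"tx": 0, "ty": 0, "tz": 30, "ax": 0, "ay": 0, "az": 0},
  {"tx": 0, "ty": 0, "tz": 0, "ax": 0, "ay": 0, "az": 0},
], jaw=72, grip_force=30)

```text
clock: 2.15
tcp_pos: [0.4273, 0.1118, 0.0396]
tool_rot: [-0.002, 0.708, 0.707, -0.002]
ft_force: [-0.8, -0.3, -0.2]
grip_width: 0.846
grip_force: 0.0
```

>>> drive_tool([
  {"tx": 0, "ty": 1, "tz": 15, "ax": 0, "ay": 0, "az": 0},
  {"tx": 0, "ty": 0, "tz": 14, "ax": 0, "ay": 0, "az": 0},
  {"tx": 0, "ty": 0, "tz": 0, "ax": 0, "ay": 0, "az": 0},
  {"tx": 0, "ty": 0, "tz": 0, "ax": 0, "ay": 0, "az": 0},
])

```text
clock: 2.65
tcp_pos: [0.4312, 0.1131, 0.0127]
tool_rot: [0.0, 0.707, 0.707, 0.0]
ft_force: [0.8, -0.7, -0.7]
grip_width: 0.844
grip_force: 0.0
```

>>> drive_tool([
  {"tx": 0, "ty": 0, "tz": 0, "ax": 0, "ay": 0, "az": 0},
  {"tx": 0, "ty": 0, "tz": 0, "ax": 0, "ay": 0, "az": 0},
  {"tx": 0, "ty": 0, "tz": 0, "ax": 0, "ay": 0, "az": 0},
  {"tx": 0, "ty": 0, "tz": 0, "ax": 0, "ay": 0, "az": 0},
  {"tx": 0, "ty": 0, "tz": 0, "ax": 0, "ay": 0, "az": 0},
  {"tx": 0, "ty": 0, "tz": 0, "ax": 0, "ay": 0, "az": 0},
], jaw=30, grip_force=30)

```text
clock: 3.4
tcp_pos: [0.431, 0.113, 0.0126]
tool_rot: [-0.0, 0.707, 0.707, -0.0]
ft_force: [0.4, 0.4, -0.2]
grip_width: 0.351
grip_force: 0.0
```

The fingers closed to 30 mm without touching anything. I'll check whether they're above the carton.

```bash
python3 - <<'E'
from h import *
a=cap('wrist')['img'];b=cap('side')['img'];s=cap('scene')['img']
o=np.hstack([cv2.resize(a,(400,300)),cv2.resize(b[150:300,100:300],(400,300))])
o2=np.hstack([cv2.resize(s[210:345,200:380],(400,300)),np.zeros((300,400,3),np.uint8)])
cv2.imwrite('pics/g1.png',np.vstack([o,o2])[:,:,::-1])
E
```

```text
(no output)
```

View pics/g1.png

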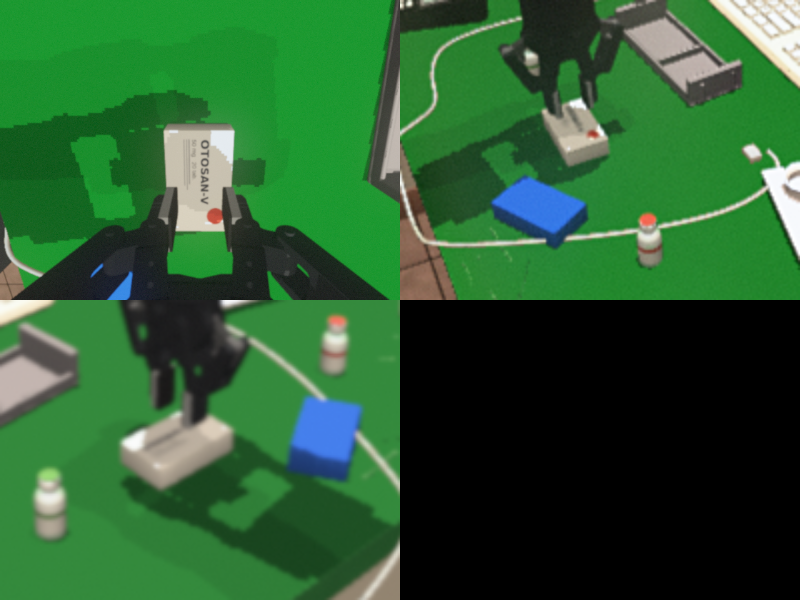

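The view shows the finger tips hovering over the carton's top, so the pads stand about 10 mm back at this opening. I'll open and go 10 mm lower.

>>> drive_tool([
  {"tx": 0, "ty": 0, "tz": 0, "ax": 0, "ay": 0, "az": 0},
  {"tx": 0, "ty": 0, "tz": 0, "ax": 0, "ay": 0, "az": 0},
  {"tx": 0, "ty": 0, "tz": 0, "ax": 0, "ay": 0, "az": 0},
  {"tx": 0, "ty": 0, "tz": 0, "ax": 0, "ay": 0, "az": 0},
  {"tx": 0, "ty": 0, "tz": 10, "ax": 0, "ay": 0, "az": 0},
  {"tx": 0, "ty": 0, "tz": 0, "ax": 0, "ay": 0, "az": 0},
], jaw=70)

```text
clock: 4.3
tcp_pos: [0.4298, 0.1128, 0.0016]
tool_rot: [-0.001, 0.707, 0.707, -0.001]
ft_force: [0.1, 1.3, -0.1]
grip_width: 0.818
grip_force: 0.0
```

>>> drive_tool([
  {"tx": 0, "ty": 0, "tz": 0, "ax": 0, "ay": 0, "az": 0},
  {"tx": 0, "ty": 0, "tz": 0, "ax": 0, "ay": 0, "az": 0},
  {"tx": 0, "ty": 0, "tz": 0, "ax": 0, "ay": 0, "az": 0},
  {"tx": 0, "ty": 0, "tz": 0, "ax": 0, "ay": 0, "az": 0},
  {"tx": 0, "ty": 0, "tz": 0, "ax": 0, "ay": 0, "az": 0},
], jaw=30, grip_force=30)

```text
clock: 4.92
tcp_pos: [0.4311, 0.113, 0.0027]
tool_rot: [0.0, 0.707, 0.707, 0.0]
ft_force: [0.9, -0.5, -0.6]
grip_width: 0.348
grip_force: 0.0
```

```bash
python3 - <<'E'
from h import *
c=cap('wrist');s=cap('side')
t=ctrl.read_state()['tcp_pos'];print(t, c['world_from_camera'][:3,3])
for dz in (0,.013,.019): print(proj(c,t+[0,0,dz]))
# measured carton top corners
o=c['img'].copy()[:,:,::-1].copy()
for P in [(.4304,.1119)]:
  for sx in(-.025,.025):
    for sy in (-.0425,.0425):
      u,v=proj(c,[P[0]+sx,P[1]+sy,.022]);cv2.circle(o,(int(u),int(v)),3,(0,0,255),-1)
for dz,col in ((0,(255,0,0)),(.013,(255,255,0)),(.019,(0,255,255))):
  for sx in(-.015,.015):
    u,v=proj(c,t+[sx,0,dz]);cv2.circle(o,(int(u),int(v)),3,col,-1)
b=s['img'][:,:,::-1]
cv2.imwrite('pics/g2.png',np.hstack([o[120:400,160:400],cv2.resize(b[170:270,140:260],(560,466))[:280] if 0 else cv2.resize(b[150:250,150:300],(420,280))]))
E
```

```text
[0.43101192 0.11297704 0.00261544] [0.43085746 0.1947969  0.17528802]
(np.float64(279.8497841787608), np.float64(248.78881339168424))
(np.float64(279.86713240273446), np.float64(259.2828195766908))
(np.float64(279.87597755111545), np.float64(264.6332832298493))
```

View pics/g2.png

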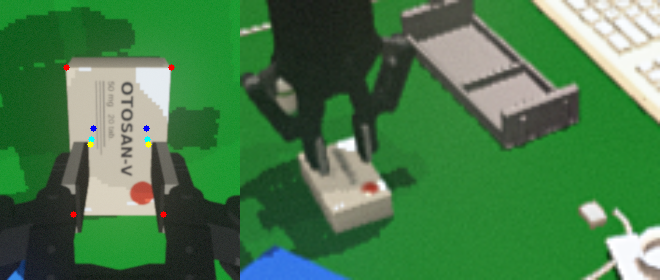

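The carton is where I measured it, since the red dots match its corners. The tips sit at about z 21 mm, roughly 19 mm behind the TCP, just over the carton's top. I need to go about 9 mm lower still.

>>> drive_tool([
  {"tx": 0, "ty": 0, "tz": -3, "ax": 0, "ay": 0, "az": 0},
  {"tx": 0, "ty": 0, "tz": 0, "ax": 0, "ay": 0, "az": 0},
  {"tx": 0, "ty": 0, "tz": 0, "ax": 0, "ay": 0, "az": 0},
  {"tx": 0, "ty": 0, "tz": 0, "ax": 0, "ay": 0, "az": 0},
  {"tx": 0, "ty": 0, "tz": 6, "ax": 0, "ay": 0, "az": 0},
  {"tx": 0, "ty": 0, "tz": 6, "ax": 0, "ay": 0, "az": 0},
  {"tx": 0, "ty": 0, "tz": 0, "ax": 0, "ay": 0, "az": 0},
], jaw=70)

```text
clock: 5.9
tcp_pos: [0.4301, 0.1128, -0.0072]
tool_rot: [-0.001, 0.707, 0.707, -0.001]
ft_force: [-0.3, 0.3, -0.6]
grip_width: 0.819
grip_force: 0.0
```

>>> drive_tool([
  {"tx": 0, "ty": 0, "tz": 0, "ax": 0, "ay": 0, "az": 0},
  {"tx": 0, "ty": 0, "tz": 0, "ax": 0, "ay": 0, "az": 0},
  {"tx": 0, "ty": 0, "tz": 0, "ax": 0, "ay": 0, "az": 0},
  {"tx": 0, "ty": 0, "tz": 0, "ax": 0, "ay": 0, "az": 0},
  {"tx": 0, "ty": 0, "tz": 0, "ax": 0, "ay": 0, "az": 0},
], jaw=40, grip_force=30)

```text
clock: 6.52
tcp_pos: [0.4311, 0.113, -0.0064]
tool_rot: [0.0, 0.707, 0.707, 0.0]
ft_force: [-1.0, -0.9, -0.4]
grip_width: 0.466
grip_force: 0.0
```

```bash
python3 - <<'E'
from h import *
c=cap('wrist');s=cap('side');e=cap('scene')
t=ctrl.read_state()['tcp_pos']
def dots(c):
  o=c['img'][:,:,::-1].copy()
  for dz,col in ((0,(255,0,0)),(.02,(0,255,255))):
    for sx in(-.02,.02):
      u,v=proj(c,t+[sx,0,dz]);o[int(round(v)),int(round(u))]=col
  return o
R=lambda a,w,h:cv2.resize(a,(w,h),interpolation=cv2.INTER_NEAREST)
cv2.imwrite('pics/g3.png',np.hstack([R(dots(c)[170:350,190:370],400,400),np.vstack([R(dots(s)[180:245,150:247],300,200),R(dots(e)[240:305,240:337],300,200)])]))
E
```

```text
(no output)
```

View pics/g3.png

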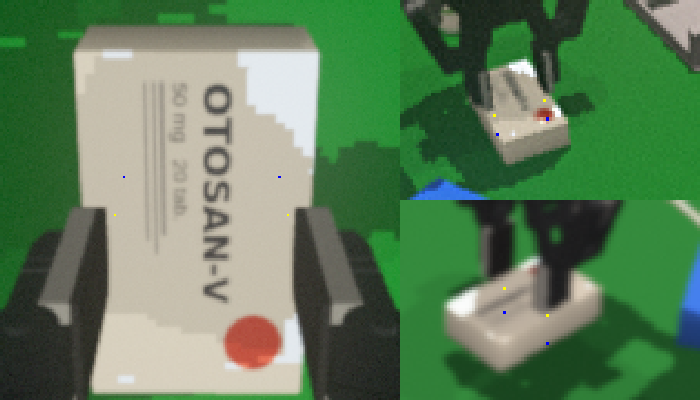

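The wrist view shows the tip corners still at about z 24 mm, just over the carton's top, so I'll go 10 mm lower while watching the force.

>>> drive_tool([
  {"tx": 0, "ty": 0, "tz": 0, "ax": 0, "ay": 0, "az": 0},
  {"tx": 0, "ty": 0, "tz": 0, "ax": 0, "ay": 0, "az": 0},
  {"tx": 0, "ty": 0, "tz": 0, "ax": 0, "ay": 0, "az": 0},
  {"tx": 0, "ty": 0, "tz": 0, "ax": 0, "ay": 0, "az": 0},
  {"tx": 0, "ty": 0, "tz": 5, "ax": 0, "ay": 0, "az": 0},
  {"tx": 0, "ty": 0, "tz": 5, "ax": 0, "ay": 0, "az": 0},
  {"tx": 0, "ty": 0, "tz": 0, "ax": 0, "ay": 0, "az": 0},
], jaw=70)

```text
clock: 7.55
tcp_pos: [0.4303, 0.1129, -0.0171]
tool_rot: [-0.0, 0.707, 0.707, -0.001]
ft_force: [-0.0, -0.1, -0.0]
grip_width: 0.818
grip_force: 0.0
```

>>> drive_tool([
  {"tx": 0, "ty": 0, "tz": 0, "ax": 0, "ay": 0, "az": 0},
  {"tx": 0, "ty": 0, "tz": 0, "ax": 0, "ay": 0, "az": 0},
  {"tx": 0, "ty": 0, "tz": 0, "ax": 0, "ay": 0, "az": 0},
  {"tx": 0, "ty": 0, "tz": 0, "ax": 0, "ay": 0, "az": 0},
  {"tx": 0, "ty": 0, "tz": 0, "ax": 0, "ay": 0, "az": 0},
], jaw=40, grip_force=30)

```text
clock: 8.18
tcp_pos: [0.4314, 0.113, -0.0162]
tool_rot: [0.0, 0.707, 0.707, 0.0]
ft_force: [1.1, 0.0, 2.3]
grip_width: 0.574
grip_force: 31.2
```

```bash
python3 -c "
from cell import ctrl;print(ctrl.grip_depth)"
```

```text
0.0187
```

It's gripped at 49 mm, so the real tip offset is about 29 mm at this width. Now lift, carry and turn.

>>> drive_tool([
  {"tx": 0, "ty": 0, "tz": -30, "ax": 0, "ay": 0, "az": 0},
  {"tx": 0, "ty": 0, "tz": -40, "ax": 0, "ay": 0, "az": 0},
  {"tx": 26.9, "ty": 33.7, "tz": 0, "ax": 0, "ay": 0, "az": 0},
  {"tx": 26.9, "ty": 33.7, "tz": 0, "ax": 0, "ay": 0, "az": 0},
  {"tx": 26.9, "ty": 33.7, "tz": 0, "ax": 0, "ay": 0, "az": 0},
  {"tx": 26.9, "ty": 33.7, "tz": 0, "ax": 0, "ay": 0, "az": 0},
  {"tx": 26.9, "ty": 33.7, "tz": 0, "ax": 0, "ay": 0, "az": 0},
  {"tx": 0, "ty": 0, "tz": 0, "ax": 0, "ay": 0, "az": -0.08},
  {"tx": 0, "ty": 0, "tz": 0, "ax": 0, "ay": 0, "az": 0},
  {"tx": 0, "ty": 0, "tz": 0, "ax": 0, "ay": 0, "az": 0},
])

```text
clock: 9.43
tcp_pos: [0.5985, 0.247, 0.0529]
tool_rot: [-0.0, 0.679, 0.734, -0.001]
ft_force: [-0.5, 0.1, -0.6]
grip_width: 0.578
grip_force: 31.5
```

```bash
python3 - <<'E'
from h import *
c=cap('wrist','w4.png');t=ctrl.read_state();print(t['tcp_pos'],t['tool_rot'])
print(c['world_from_camera'][:3].round(4).tolist())
import pickle;pickle.dump(c,open('w4.pkl','wb'))
a=np.load if 0 else None
o=c['img'][:,:,::-1].copy()
def q(x,y,z,p=(.603,.205),w=.083):
    return proj(c,[p[0]+x*np.cos(w)-y*np.sin(w),p[1]+x*np.sin(w)+y*np.cos(w),z])
o=cv2.resize(o,(800,600))
for P in [[(-.038,-.1,.038),(.038,-.1,.038),(.038,-.09,.038),(-.038,-.09,.038)],[(-.038,.1,.038),(.038,.1,.038),(.038,.09,.038),(-.038,.09,.038)],[(-.034,-.009,.016),(.034,-.009,.016)],[(-.008,.1,.052),(.008,.1,.052)],[(-.034,-.09,.005),(.034,-.09,.005)]]:
    cv2.polylines(o,[np.int32([np.array(q(*x))*[800/560,600/420] for x in P])],True,(0,0,255),1)
cv2.imwrite('pics/g4.png',o)
E
```

```text
[0.59861632 0.24697031 0.05312195] [-3.18004929e-04  6.78681432e-01  7.34432467e-01 -6.03707184e-04]
[[0.9969, -0.0752, -0.0235, 0.592], [0.0788, 0.9437, 0.3214, 0.3286], [-0.002, -0.3222, 0.9467, 0.2255]]
```

View pics/g4.png

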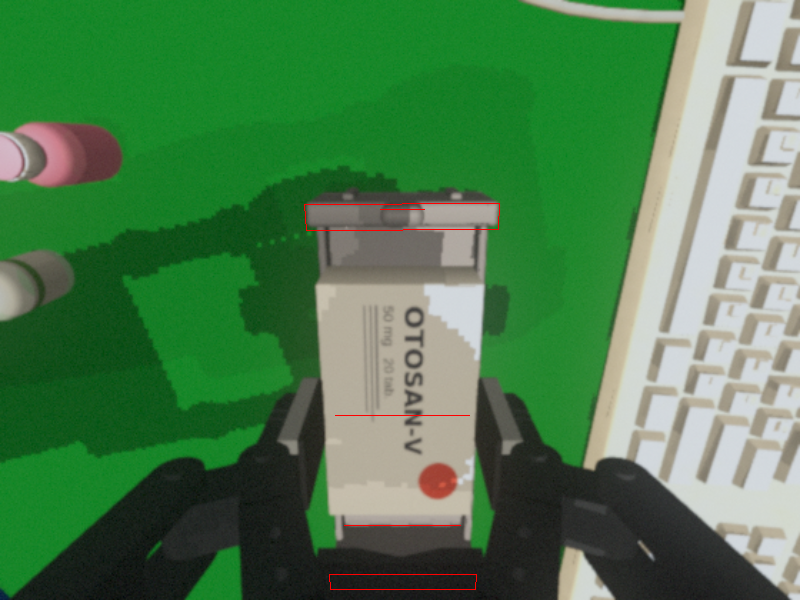

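The view shows the key end of the base model overlaid on the picture, matching it to a pixel or two, with the carton held square above the long bay. Now lower it.

>>> drive_tool([
  {"tx": 0, "ty": 1, "tz": 20, "ax": 0, "ay": 0, "az": 0},
  {"tx": 0, "ty": 0, "tz": 20, "ax": 0, "ay": 0, "az": 0},
  {"tx": 0, "ty": 0, "tz": 10, "ax": 0, "ay": 0, "az": 0},
  {"tx": 0, "ty": 0, "tz": 7, "ax": 0, "ay": 0, "az": 0},
  {"tx": 0, "ty": 0, "tz": 4, "ax": 0, "ay": 0, "az": 0},
  {"tx": 0, "ty": 0, "tz": 0, "ax": 0, "ay": 0, "az": 0},
  {"tx": 0, "ty": 0, "tz": 0, "ax": 0, "ay": 0, "az": 0},
])

```text
clock: 10.35
tcp_pos: [0.6011, 0.2477, -0.0068]
tool_rot: [0.0, 0.678, 0.735, 0.0]
ft_force: [-0.1, 0.2, 0.1]
grip_width: 0.57
grip_force: 31.5
```

>>> drive_tool([
  {"tx": 0, "ty": 0, "tz": 3, "ax": 0, "ay": 0, "az": 0},
  {"tx": 0, "ty": 0, "tz": 0, "ax": 0, "ay": 0, "az": 0},
  {"tx": 0, "ty": 0, "tz": 0, "ax": 0, "ay": 0, "az": 0},
])

```text
clock: 10.72
tcp_pos: [0.6005, 0.2475, -0.0104]
tool_rot: [0.0, 0.678, 0.735, 0.0]
ft_force: [0.1, 0.3, -1.1]
grip_width: 0.57
grip_force: 31.5
```

>>> drive_tool([
  {"tx": 0, "ty": 0, "tz": 0, "ax": 0, "ay": 0, "az": 0},
  {"tx": 0, "ty": 0, "tz": 0, "ax": 0, "ay": 0, "az": 0},
  {"tx": 0, "ty": 0, "tz": 0, "ax": 0, "ay": 0, "az": 0},
  {"tx": 0, "ty": 0, "tz": -20, "ax": 0, "ay": 0, "az": 0},
  {"tx": 0, "ty": 0, "tz": -50, "ax": 0, "ay": 0, "az": 0},
  {"tx": 0, "ty": 0, "tz": -50, "ax": 0, "ay": 0, "az": 0.08},
  {"tx": 0, "ty": 0, "tz": 0, "ax": 0, "ay": 0, "az": 0},
  {"tx": 0, "ty": 0, "tz": 0, "ax": 0, "ay": 0, "az": 0},
], jaw=70)

```text
clock: 11.72
tcp_pos: [0.6007, 0.2477, 0.1108]
tool_rot: [0.0, 0.707, 0.707, 0.001]
ft_force: [-1.5, 0.3, -0.1]
grip_width: 0.817
grip_force: 0.0
```

>>> drive_tool([
  {"tx": -47.4, "ty": -15.7, "tz": 0, "ax": 0, "ay": 0, "az": 0},
  {"tx": -47.4, "ty": -15.7, "tz": 0, "ax": 0, "ay": 0, "az": 0},
  {"tx": -47.4, "ty": -15.7, "tz": 0, "ax": 0, "ay": 0, "az": 0},
  {"tx": -47.4, "ty": -15.7, "tz": 0, "ax": 0, "ay": 0, "az": 0},
  {"tx": -47.4, "ty": -15.7, "tz": 0, "ax": 0, "ay": 0, "az": 0},
  {"tx": -47.4, "ty": -15.7, "tz": 0, "ax": 0, "ay": 0, "az": 0},
  {"tx": -47.4, "ty": -15.7, "tz": 0, "ax": 0, "ay": 0, "az": 0},
  {"tx": -47.4, "ty": -15.7, "tz": 0, "ax": 0, "ay": 0, "az": 0},
  {"tx": -47.4, "ty": -15.7, "tz": 0, "ax": 0, "ay": 0, "az": 0},
  {"tx": -47.4, "ty": -15.7, "tz": 0, "ax": 0, "ay": 0, "az": 0},
  {"tx": -47.4, "ty": -15.7, "tz": 0, "ax": 0, "ay": 0, "az": 0},
  {"tx": 0, "ty": 0, "tz": 0, "ax": 0, "ay": 0, "az": 0},
])

```text
clock: 13.22
tcp_pos: [0.4258, -0.276, 0.1083]
tool_rot: [-0.001, 0.709, 0.705, -0.0]
ft_force: [0.0, 0.2, -0.4]
grip_width: 0.82
grip_force: 0.0
```

```bash
cat >> h.py <<'E'
def rectfit(c,mask,z):
    n,l,st,ce=cv2.connectedComponentsWithStats(mask.astype(np.uint8));
    out=[]
    for i in range(1,n):
        if st[i,4]<400: continue
        ys,xs=np.where(l==i);P=np.array([pw(c,x,y,z)[:2] for x,y in zip(xs,ys)],np.float32)
        out.append((st[i].tolist(),[np.round(v,4) for v in cv2.minAreaRect(P)]))
    return out
E
python3 - <<'E'
from h import *
c=cap('wrist','w5.png');t=ctrl.read_state();print(t['tcp_pos'],t['joint_pos'].round(2))
im=c['img'].astype(int)
m=(im.min(2)>110)|((im[:,:,2]>im[:,:,1]+40)&(im[:,:,0]>im[:,:,1]+15))
m[330:]=0
for r in rectfit(c,m,.02): print(r)
E
```

```text
[ 0.42611298 -0.27414975  0.10817605] [-0.66  0.2   1.98  0.    0.96 -0.65]
([425, 0, 135, 177, 13746], [array([ 0.5865, -0.1893]), array([0.1184, 0.0716]), np.float64(77.127)])
([256, 153, 60, 86, 4231], [array([ 0.4295, -0.2714]), array([0.0716, 0.0445]), np.float64(86.4266)])
```

>>> drive_tool([
  {"tx": 2.3, "ty": 3.4, "tz": 0, "ax": 0, "ay": 0, "az": 0.06},
  {"tx": 0, "ty": 0, "tz": 50, "ax": 0, "ay": 0, "az": 0},
  {"tx": 0, "ty": 0, "tz": 40, "ax": 0, "ay": 0, "az": 0},
  {"tx": 0, "ty": 0, "tz": 20, "ax": 0, "ay": 0, "az": 0},
  {"tx": 0, "ty": 0, "tz": 14.5, "ax": 0, "ay": 0, "az": 0},
  {"tx": 0, "ty": 0, "tz": 0, "ax": 0, "ay": 0, "az": 0},
  {"tx": 0, "ty": 0, "tz": 0, "ax": 0, "ay": 0, "az": 0},
  {"tx": 0, "ty": 0, "tz": 0, "ax": 0, "ay": 0, "az": 0},
], jaw=65)

```text
clock: 14.28
tcp_pos: [0.4322, -0.2721, -0.0138]
tool_rot: [0.001, 0.728, 0.686, 0.0]
ft_force: [-0.1, 0.2, 0.4]
grip_width: 0.763
grip_force: 0.0
```

>>> drive_tool([
  {"tx": 0, "ty": 0, "tz": 0, "ax": 0, "ay": 0, "az": 0},
  {"tx": 0, "ty": 0, "tz": 0, "ax": 0, "ay": 0, "az": 0},
  {"tx": 0, "ty": 0, "tz": 0, "ax": 0, "ay": 0, "az": 0},
  {"tx": 0, "ty": 0, "tz": 0, "ax": 0, "ay": 0, "az": 0},
  {"tx": 0, "ty": 0, "tz": 0, "ax": 0, "ay": 0, "az": 0},
], jaw=35, grip_force=30)

```text
clock: 14.9
tcp_pos: [0.4317, -0.272, -0.0139]
tool_rot: [0.001, 0.728, 0.686, 0.0]
ft_force: [-1.7, 1.7, 6.2]
grip_width: 0.51
grip_force: 30.0
```

>>> drive_tool([
  {"tx": 0, "ty": 0, "tz": -30, "ax": 0, "ay": 0, "az": 0},
  {"tx": 0, "ty": 0, "tz": -50, "ax": 0, "ay": 0, "az": 0.0},
  {"tx": 0, "ty": 0, "tz": 0, "ax": 0, "ay": 0, "az": -0.059},
  {"tx": 53.3, "ty": 21.9, "tz": 0, "ax": 0, "ay": 0, "az": 0},
  {"tx": 53.3, "ty": 21.9, "tz": 0, "ax": 0, "ay": 0, "az": 0},
  {"tx": 53.3, "ty": 21.9, "tz": 0, "ax": 0, "ay": 0, "az": 0},
  {"tx": 53.3, "ty": 21.9, "tz": 0, "ax": 0, "ay": 0, "az": 0},
  {"tx": 53.3, "ty": 21.9, "tz": 0, "ax": 0, "ay": 0, "az": 0},
  {"tx": 53.3, "ty": 21.9, "tz": 0, "ax": 0, "ay": 0, "az": 0},
  {"tx": 53.3, "ty": 21.9, "tz": 0, "ax": 0, "ay": 0, "az": 0},
  {"tx": 53.3, "ty": 21.9, "tz": 0, "ax": 0, "ay": 0, "az": 0},
  {"tx": 0, "ty": 0, "tz": 0, "ax": 0, "ay": 0, "az": -0.083},
])

```text
clock: 16.4
tcp_pos: [0.6086, 0.1589, 0.0655]
tool_rot: [0.001, 0.675, 0.738, 0.002]
ft_force: [-0.2, -0.1, -0.5]
grip_width: 0.51
grip_force: 30.7
```

>>> drive_tool([
  {"tx": 0, "ty": 0, "tz": 0, "ax": 0, "ay": 0, "az": 0},
  {"tx": 0, "ty": 0, "tz": 0, "ax": 0, "ay": 0, "az": 0},
])

```text
clock: 16.65
tcp_pos: [0.6063, 0.154, 0.0648]
tool_rot: [-0.0, 0.678, 0.735, -0.0]
ft_force: [-0.3, 0.0, -0.2]
grip_width: 0.505
grip_force: 30.7
```

```bash
python3 - <<'E'
from h import *
c=cap('wrist','w6.png');t=ctrl.read_state();print(t['tcp_pos'],t['tool_rot'])
o=c['img'][:,:,::-1].copy()
o=cv2.resize(o,(800,600))
def q(x,y,z,p=(.603,.205),w=.083):
    return proj(c,[p[0]+x*np.cos(w)-y*np.sin(w),p[1]+x*np.sin(w)+y*np.cos(w),z])
def poly(P,col): cv2.polylines(o,[np.int32([np.array(q(*x))*[800/560,600/420] for x in P])],True,col,1)
for P in [[(-.038,-.1,.038),(.038,-.1,.038),(.038,-.09,.038),(-.038,-.09,.038)],[(-.038,.1,.038),(.038,.1,.038),(.038,.09,.038),(-.038,.09,.038)]]: poly(P,(0,0,255))
poly([(-.025,-.001,.027),(.025,-.001,.027),(.025,.084,.027),(-.025,.084,.027)],(255,0,0))
h=t['tcp_pos'][2]+.0139+.02
poly([(-.0225,-.0855,h),(.0225,-.0855,h),(.0225,-.0155,h),(-.0225,-.0155,h)],(255,0,255))
cv2.imwrite('pics/g6.png',o)
E
```

```text
[0.6063955  0.15382776 0.06486752] [-1.82917893e-04  6.78277151e-01  7.34806093e-01 -2.80511530e-04]
```

View pics/g6.png

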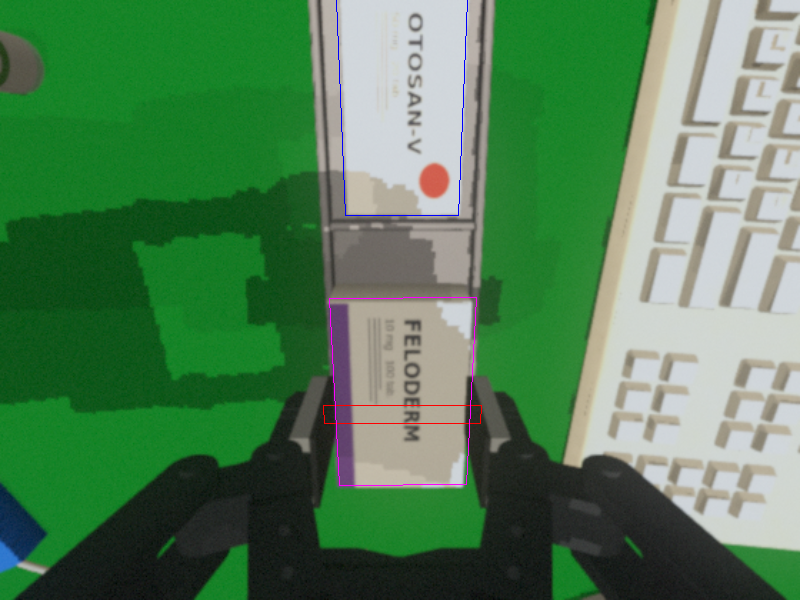

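The large carton lies exactly in its bay (blue outline), and the purple-band carton hangs exactly over the short bay (magenta outline). Now lower it.

>>> drive_tool([
  {"tx": 1, "ty": 1, "tz": 25, "ax": 0, "ay": 0, "az": 0},
  {"tx": 0, "ty": 0, "tz": 25, "ax": 0, "ay": 0, "az": 0},
  {"tx": 0, "ty": 0, "tz": 12, "ax": 0, "ay": 0, "az": 0},
  {"tx": 0, "ty": 0, "tz": 6, "ax": 0, "ay": 0, "az": 0},
  {"tx": 0, "ty": 0, "tz": 3, "ax": 0, "ay": 0, "az": 0},
  {"tx": 0, "ty": 0, "tz": 2, "ax": 0, "ay": 0, "az": 0},
  {"tx": 0, "ty": 0, "tz": 0, "ax": 0, "ay": 0, "az": 0},
  {"tx": 0, "ty": 0, "tz": 0, "ax": 0, "ay": 0, "az": 0},
])

```text
clock: 17.7
tcp_pos: [0.6081, 0.1559, -0.0074]
tool_rot: [0.0, 0.677, 0.736, 0.0]
ft_force: [-0.7, -0.3, -0.3]
grip_width: 0.501
grip_force: 30.7
```

>>> drive_tool([
  {"tx": 0, "ty": 0, "tz": 0, "ax": 0, "ay": 0, "az": 0},
  {"tx": 0, "ty": 0, "tz": 0, "ax": 0, "ay": 0, "az": 0},
  {"tx": 0, "ty": 0, "tz": 0, "ax": 0, "ay": 0, "az": 0},
  {"tx": 0, "ty": 0, "tz": -20, "ax": 0, "ay": 0, "az": 0},
  {"tx": 0, "ty": 0, "tz": -50, "ax": 0, "ay": 0, "az": 0},
  {"tx": 0, "ty": 0, "tz": -50, "ax": 0, "ay": 0, "az": 0.083},
  {"tx": 0, "ty": 0, "tz": 0, "ax": 0, "ay": 0, "az": 0},
  {"tx": 0, "ty": 0, "tz": 0, "ax": 0, "ay": 0, "az": 0},
], jaw=65)

```text
clock: 18.7
tcp_pos: [0.6079, 0.1558, 0.1132]
tool_rot: [0.0, 0.707, 0.707, 0.001]
ft_force: [-0.7, -0.5, -1.3]
grip_width: 0.763
grip_force: 0.0
```

```bash
python3 - <<'E'
from h import *
c=cap('wrist','w7.png')
im=c['img'].astype(int)
m=(im.min(2)>110)|((im[:,:,2]>im[:,:,1]+40)&(im[:,:,0]>im[:,:,1]+15)); m[330:]=0
for r in rectfit(c,m,.026): print(r)
E
```

```text
([385, 0, 175, 330, 52052], [array([0.7779, 0.1659]), array([0.1571, 0.2722]), np.float64(1.2023)])
([310, 6, 12, 183, 737], [array([0.6351, 0.2326]), array([0.0032, 0.1287]), np.float64(4.8772)])
([217, 11, 98, 138, 11022], [array([0.5995, 0.2469]), array([0.0633, 0.0903]), np.float64(4.7974)])
([210, 16, 18, 105, 452], [array([0.5638, 0.2562]), array([0.0032, 0.0696]), np.float64(4.8884)])
([0, 56, 34, 35, 670], [array([0.4176, 0.2544]), array([0.0236, 0.0232]), np.float64(74.8477)])
([248, 145, 71, 98, 4823], [array([0.6119, 0.1611]), array([0.0532, 0.0801]), np.float64(4.6879)])
```

```bash
python3 - <<'E'
from h import *
c=cap('wrist')
im=c['img'].astype(int)
m=((im[:,:,2]>im[:,:,1]+25)&(im[:,:,0]>im[:,:,1]+8)); m[350:]=0;m[:,:200]=0;m[:,380:]=0
ys,xs=np.where(m);P=np.array([pw(c,x,y,.025)[:2] for x,y in zip(xs,ys)])-[.603,.205]
w=.083;B=P@np.array([[np.cos(w),-np.sin(w)],[np.sin(w),np.cos(w)]])
print(len(xs),xs.min(),xs.max(),ys.min(),ys.max());print(np.percentile(B,[1,50,99],axis=0).round(4))
E
```

```text
514 250 264 165 243
[[-0.0215 -0.0836]
 [-0.0189 -0.0488]
 [-0.0163 -0.0166]]
```

>>> drive_tool([
  {"tx": -48, "ty": -1.3, "tz": -20, "ax": 0, "ay": 0, "az": 0},
  {"tx": -48, "ty": -1.3, "tz": -20, "ax": 0, "ay": 0, "az": 0},
  {"tx": -48, "ty": -1.3, "tz": -20, "ax": 0, "ay": 0, "az": 0},
  {"tx": -48, "ty": -1.3, "tz": -20, "ax": 0, "ay": 0, "az": 0},
  {"tx": -48, "ty": -1.3, "tz": 0, "ax": 0, "ay": 0, "az": 0},
  {"tx": -48, "ty": -1.3, "tz": 0, "ax": 0, "ay": 0, "az": 0},
  {"tx": 0, "ty": 0, "tz": 0, "ax": 0, "ay": 0, "az": 0.18},
  {"tx": 0, "ty": 0, "tz": 0, "ax": 0, "ay": 0, "az": 0.045},
  {"tx": 0, "ty": 0, "tz": 0, "ax": 0, "ay": 0, "az": 0},
  {"tx": 0, "ty": 0, "tz": 0, "ax": 0, "ay": 0, "az": 0},
], jaw=45)

```text
clock: 20.05
tcp_pos: [0.599, -0.1319, 0.1909]
tool_rot: [-0.001, 0.782, 0.623, -0.001]
ft_force: [-0.4, -0.6, 0.1]
grip_width: 0.525
grip_force: 0.0
```

```bash
python3 - <<'E'
from h import *
import pickle
c=cap('wrist','w8.png');pickle.dump(c,open('w8.pkl','wb'));s=cap('scene')
t=ctrl.read_state();print(t['tcp_pos'],t['tool_rot'])
for n,p,z in [('dropper',(258,149),.102),('dropperfoot',(258,180),0),('tall top',(234,160),.085)]: print(n,pw(s,*p,z).round(3))
im=c['img'].astype(int)
m=(im.min(2)>120); m[:80]=0
for r in rectfit(c,m,.014): print(r)
o=c['img'][:,:,::-1].copy(); cc=pw(c,280,210,.014)
# overlay of hypothesised rack
p=(.600,-.146);w=-.222
def q(x,y,z): return np.array(proj(c,[p[0]+x*np.cos(w)-y*np.sin(w),p[1]+x*np.sin(w)+y*np.cos(w),z]))*[800/560,600/420]
o=cv2.resize(o,(800,600))
for P in [[(-.036,-.098,.014),(.036,-.098,.014),(.036,.098,.014),(-.036,.098,.014)],[(-.006,-.025,.053),(.006,-.025,.053),(.006,.025,.053),(-.006,.025,.053)]]+[[(.02*np.cos(a),y+.02*np.sin(a),.03) for a in np.linspace(0,6.28,24)] for y in (-.06,.06)]:
    cv2.polylines(o,[np.int32([q(*x) for x in P])],True,(0,0,255),1)
cv2.imwrite('pics/g8.png',o)
E
```

```text
[ 0.59938478 -0.1318882   0.19152311] [-4.22631839e-04  7.82039652e-01  6.23228454e-01 -3.14060595e-04]
dropper [ 0.762 -0.122  0.102]
dropperfoot [ 0.785 -0.144  0.   ]
tall top [ 0.778 -0.057  0.085]
([46, 80, 275, 196, 12199], [array([ 0.4986, -0.1194]), array([0.2161, 0.2836]), np.float64(77.2022)])
([454, 80, 66, 34, 1177], [array([ 0.8144, -0.0966]), array([0.031 , 0.0635]), np.float64(77.1063)])
([414, 241, 146, 179, 16529], [array([ 0.8138, -0.4069]), array([0.1701, 0.3083]), np.float64(2.2205)])
```

View pics/g8.png

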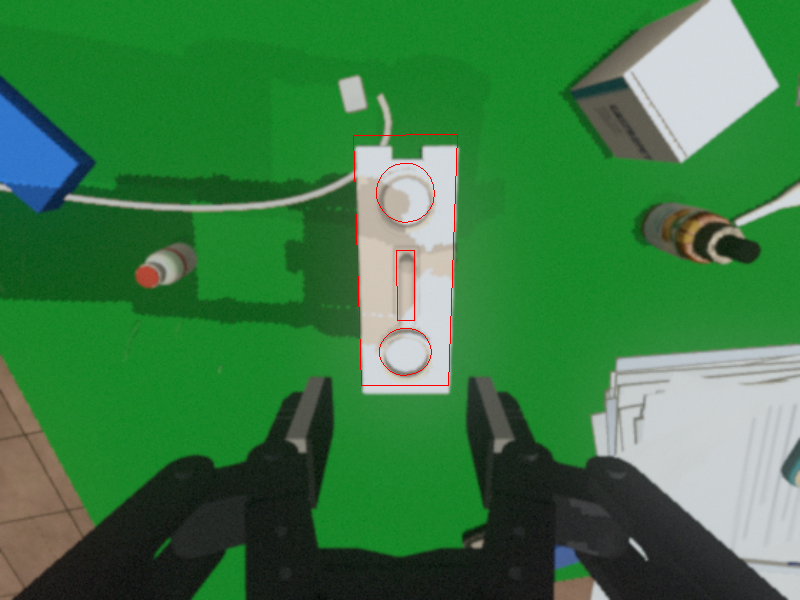

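The dropper is far enough away, at (700,235). The rack's notch is up, and it lies about 5–7 mm nearer along its own −y than my overlay. The yaw and sideways position match. I'll grip the bar.

>>> drive_tool([
  {"tx": -19, "ty": 4, "tz": 50, "ax": 0, "ay": 0, "az": 0},
  {"tx": 0, "ty": 0, "tz": 50, "ax": 0, "ay": 0, "az": 0},
  {"tx": 0, "ty": 0, "tz": 40, "ax": 0, "ay": 0, "az": 0},
  {"tx": 0, "ty": 0, "tz": 20, "ax": 0, "ay": 0, "az": 0},
  {"tx": 0, "ty": 0, "tz": 18, "ax": 0, "ay": 0, "az": 0},
  {"tx": 0, "ty": 0, "tz": 0, "ax": 0, "ay": 0, "az": 0},
  {"tx": 0, "ty": 0, "tz": 0, "ax": 0, "ay": 0, "az": 0},
  {"tx": 0, "ty": 0, "tz": 0, "ax": 0, "ay": 0, "az": 0},
])

```text
clock: 21.15
tcp_pos: [0.6007, -0.1521, 0.0158]
tool_rot: [0.001, 0.782, 0.623, 0.001]
ft_force: [0.7, 0.2, 0.0]
grip_width: 0.533
grip_force: 0.0
```

>>> drive_tool([
  {"tx": 0, "ty": 0, "tz": 0, "ax": 0, "ay": 0, "az": 0},
  {"tx": 0, "ty": 0, "tz": 0, "ax": 0, "ay": 0, "az": 0},
  {"tx": 0, "ty": 0, "tz": 0, "ax": 0, "ay": 0, "az": 0},
  {"tx": 0, "ty": 0, "tz": 0, "ax": 0, "ay": 0, "az": 0},
  {"tx": 0, "ty": 0, "tz": 0, "ax": 0, "ay": 0, "az": 0},
], jaw=5, grip_force=50)

```text
clock: 21.78
tcp_pos: [0.5994, -0.1517, 0.0147]
tool_rot: [0.0, 0.782, 0.623, -0.0]
ft_force: [-1.5, -0.0, 5.4]
grip_width: 0.124
grip_force: 51.2
```

>>> drive_tool([
  {"tx": 0, "ty": 0, "tz": -20, "ax": 0, "ay": 0, "az": 0},
  {"tx": 0, "ty": 0, "tz": -40, "ax": 0, "ay": 0, "az": 0},
  {"tx": 0, "ty": 0, "tz": -40, "ax": 0, "ay": 0, "az": 0},
  {"tx": 0, "ty": 0, "tz": 0, "ax": 0, "ay": 0, "az": -0.113},
  {"tx": 0, "ty": 0, "tz": 0, "ax": 0, "ay": 0, "az": -0.113},
  {"tx": 0, "ty": 0, "tz": 0, "ax": 0, "ay": 0, "az": 0},
  {"tx": 0, "ty": 0, "tz": 0, "ax": 0, "ay": 0, "az": 0},
])

```text
clock: 22.65
tcp_pos: [0.5992, -0.1516, 0.1141]
tool_rot: [-0.0, 0.708, 0.707, -0.0]
ft_force: [-0.5, 0.2, -1.5]
grip_width: 0.12
grip_force: 50.3
```

```bash
python3 - <<'E'
from h import *
import pickle
c=cap('wrist','w9.png');t=ctrl.read_state();tc=t['tcp_pos'];print(tc,t['tool_rot'],t['ft_force'],t['grip_width']); pickle.dump((c,tc),open('w9.pkl','wb'))
im=c['img'].astype(int)
u0=proj(c,tc)[0];print(u0)
# brightness profile up the two plate edges, x=+-30mm in tool frame, z plate top
z=tc[2]-.0007
for sx in (-.031,-.0,.031):
  r=[]
  for y in np.arange(-.13,.14,.002):
    u,v=proj(c,[tc[0]+sx,tc[1]+y,z])
    u,v=int(round(u)),int(round(v))
    r.append((im[v,u,0]) if 0<=u<560 and 0<=v<420 else -1)
  print(sx,[(round(-.13+.002*i,3),int(x)) for i,x in enumerate(r)][60:] )
E
```

```text
[ 0.59915428 -0.1515953   0.11398298] [-1.19845321e-04  7.07564900e-01  7.06648354e-01 -4.14542463e-05] [-0.84646362  0.8441229  -2.11528386] 0.11950365970677566
279.9416921190135
-0.031 [(-0.01, 196), (-0.008, 197), (-0.006, 196), (-0.004, 198), (-0.002, 179), (0.0, 179), (0.002, 180), (0.004, 179), (0.006, 179), (0.008, 177), (0.01, 180), (0.012, 179), (0.014, 179), (0.016, 179), (0.018, 180), (0.02, 179), (0.022, 178), (0.024, 178), (0.026, 188), (0.028, 198), (0.03, 199), (0.032, 200), (0.034, 199), (0.036, 199), (0.038, 199), (0.04, 199), (0.042, 200), (0.044, 200), (0.046, 198), (0.048, 200), (0.05, 200), (0.052, 199), (0.054, 201), (0.056, 200), (0.058, 199), (0.06, 200), (0.062, 200), (0.064, 199), (0.066, 199), (0.068, 200), (0.07, 200), (0.072, 201), (0.074, 199), (0.076, 200), (0.078, 201), (0.08, 199), (0.082, 200), (0.084, 200), (0.086, 200), (0.088, 200), (0.09, 200), (0.092, 200), (0.094, 200), (0.096, 191), (0.098, 22), (0.1, 23), (0.102, 27), (0.104, 20), (0.106, 26), (0.108, 26), (0.11, 26), (0.112, 18), (0.114, 23), (0.116, 19), (0.118, 25), (0.12, 22), (0.122, 22)
[... 1454 characters left out ...]
99), (0.036, 197), (0.038, 199), (0.04, 200), (0.042, 197), (0.044, 200), (0.046, 199), (0.048, 199), (0.05, 199), (0.052, 199), (0.054, 200), (0.056, 198), (0.058, 200), (0.06, 199), (0.062, 200), (0.064, 201), (0.066, 200), (0.068, 201), (0.07, 201), (0.072, 201), (0.074, 200), (0.076, 200), (0.078, 200), (0.08, 200), (0.082, 201), (0.084, 200), (0.086, 199), (0.088, 200), (0.09, 200), (0.092, 200), (0.094, 200), (0.096, 193), (0.098, 27), (0.1, 21), (0.102, 22), (0.104, 17), (0.106, 19), (0.108, 22), (0.11, 20), (0.112, 21), (0.114, 26), (0.116, 24), (0.118, 23), (0.12, 22), (0.122, 10), (0.124, -1), (0.126, -1), (0.128, -1), (0.13, -1), (0.132, -1), (0.134, -1), (0.136, -1), (0.138, -1)]
```

```bash
python3 - <<'E'
from h import *
import pickle
c,tc=pickle.load(open('w9.pkl','rb'));im=c['img'].astype(int)
z=tc[2]-.0007
for y in (-.03,0.03,.06,.09):
  X=np.arange(-.05,.05,.0005);r=[]
  for x in X:
    u,v=proj(c,[tc[0]+x,tc[1]+y,z]);r.append(im[int(round(v)),int(round(u)),0])
  r=np.array(r)>110;print(y,X[r].min().round(4),X[r].max().round(4))
  if y==.09: print('notch', X[(~r)&(abs(X)<.02)].round(4)[[0,-1]] if ((~r)&(abs(X)<.02)).any() else None)
for y in (.093,.095):
  X=np.arange(-.02,.02,.0005);r=np.array([im[int(round(v)),int(round(u)),0] for u,v in [proj(c,[tc[0]+x,tc[1]+y,z]) for x in X]])<110
  print('notch',y,X[r].min(),X[r].max())
E
```

```text
-0.03 -0.036 0.0355
0.03 -0.036 0.0355
0.06 -0.036 0.0355
0.09 -0.0365 0.0355
notch [-0.011  0.01 ]
notch 0.093 -0.010999999999999992 0.010500000000000027
notch 0.095 -0.010999999999999992 0.010000000000000026
```

>>> drive_tool([
  {"tx": 35, "ty": 0.5, "tz": 0, "ax": 0, "ay": 0, "az": 0},
  {"tx": 45, "ty": 0.5, "tz": 0, "ax": 0, "ay": 0, "az": 0},
  {"tx": 50, "ty": 0.5, "tz": 0, "ax": 0, "ay": 0, "az": 0},
  {"tx": 50, "ty": 0.5, "tz": 0, "ax": 0, "ay": 0, "az": 0},
  {"tx": 50, "ty": 0.5, "tz": 0, "ax": 0, "ay": 0, "az": 0},
  {"tx": 50, "ty": 0.5, "tz": 0, "ax": 0, "ay": 0, "az": 0},
  {"tx": 45, "ty": 0.5, "tz": 0, "ax": 0, "ay": 0, "az": 0},
  {"tx": 33, "ty": 0.5, "tz": 0, "ax": 0, "ay": 0, "az": 0},
  {"tx": 0, "ty": 0, "tz": 0, "ax": 0, "ay": 0, "az": -0.083},
  {"tx": 0, "ty": 0, "tz": 0, "ax": 0, "ay": 0, "az": 0},
  {"tx": 0, "ty": 0, "tz": 0, "ax": 0, "ay": 0, "az": 0},
])

```text
clock: 24.08
tcp_pos: [0.6032, 0.206, 0.1139]
tool_rot: [-0.0, 0.678, 0.735, -0.0]
ft_force: [0.1, 0.2, -1.8]
grip_width: 0.121
grip_force: 50.3
```

>>> drive_tool([
  {"tx": 0, "ty": 0, "tz": 20, "ax": 0, "ay": 0, "az": 0},
  {"tx": 0, "ty": 0, "tz": 16, "ax": 0, "ay": 0, "az": 0},
  {"tx": 0, "ty": 0, "tz": 0, "ax": 0, "ay": 0, "az": 0},
  {"tx": 0, "ty": 0, "tz": 0, "ax": 0, "ay": 0, "az": 0},
])

```text
clock: 24.58
tcp_pos: [0.6032, 0.2062, 0.0776]
tool_rot: [-0.0, 0.677, 0.736, -0.0]
ft_force: [1.1, 0.1, -1.3]
grip_width: 0.12
grip_force: 50.3
```

```bash
python3 - <<'E'
from h import *
import pickle
c=cap('wrist','w10.png');t=ctrl.read_state();tc=t['tcp_pos'];q=t['tool_rot'];print(tc,2*(np.arctan2(q[1],q[2])-np.pi/4))
o=cv2.resize(c['img'][:,:,::-1],(800,600))
def draw(P,p,w,col):
  cv2.polylines(o,[np.int32([np.array(proj(c,[p[0]+x*np.cos(w)-y*np.sin(w),p[1]+x*np.sin(w)+y*np.cos(w),z]))*[800/560,600/420] for x,y,z in P])],True,col,1)
B=((.603,.205),.083)
draw([(-.038,.1,.038),(.038,.1,.038),(.038,.09,.038),(-.038,.09,.038)],*B,(0,0,255))
draw([(-.008,.1,.052),(.008,.1,.052),(.008,.092,.052),(-.008,.092,.052)],*B,(255,0,255))
z=tc[2]-.0007
draw([(-.036,.098,z),(.036,.098,z),(.036,-.098,z),(-.036,-.098,z)],(tc[0],tc[1]-.0013),.083,(255,0,0))
cv2.imwrite('pics/g10.png',o)
E
```

```text
[0.60369004 0.20637457 0.07819896] -0.08276925672264124
```

View pics/g10.png

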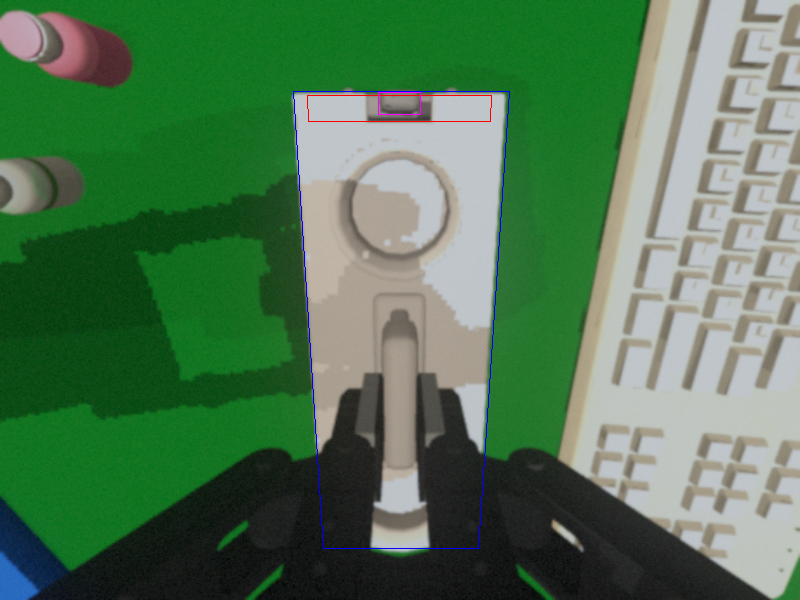

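The last picture shows the key (magenta, 400,104) centred in the notch, and the rack outline fits. Lower it gently.

>>> drive_tool([
  {"tx": 0, "ty": 0, "tz": 12, "ax": 0, "ay": 0, "az": 0},
  {"tx": 0, "ty": 0, "tz": 8, "ax": 0, "ay": 0, "az": 0},
  {"tx": 0, "ty": 0, "tz": 4, "ax": 0, "ay": 0, "az": 0},
  {"tx": 0, "ty": 0, "tz": 0, "ax": 0, "ay": 0, "az": 0},
  {"tx": 0, "ty": 0, "tz": 0, "ax": 0, "ay": 0, "az": 0},
])

```text
clock: 25.25
tcp_pos: [0.6035, 0.2064, 0.0543]
tool_rot: [0.0, 0.677, 0.736, 0.0]
ft_force: [-0.1, -0.2, -1.7]
grip_width: 0.12
grip_force: 50.3
```

>>> drive_tool([
  {"tx": 0, "ty": 0, "tz": 3, "ax": 0, "ay": 0, "az": 0},
  {"tx": 0, "ty": 0, "tz": 3, "ax": 0, "ay": 0, "az": 0},
  {"tx": 0, "ty": 0, "tz": 0, "ax": 0, "ay": 0, "az": 0},
  {"tx": 0, "ty": 0, "tz": 2, "ax": 0, "ay": 0, "az": 0},
  {"tx": 0, "ty": 0, "tz": 0, "ax": 0, "ay": 0, "az": 0},
])

```text
clock: 25.88
tcp_pos: [0.6031, 0.2063, 0.0459]
tool_rot: [-0.0, 0.677, 0.736, -0.0]
ft_force: [-1.1, -0.5, -1.5]
grip_width: 0.119
grip_force: 50.3
```

>>> drive_tool([
  {"tx": 0, "ty": 0, "tz": 1, "ax": 0, "ay": 0, "az": 0},
  {"tx": 0, "ty": 0, "tz": 1, "ax": 0, "ay": 0, "az": 0},
  {"tx": 0, "ty": 0, "tz": 0, "ax": 0, "ay": 0, "az": 0},
  {"tx": 0, "ty": 0, "tz": 0, "ax": 0, "ay": 0, "az": 0},
])

```text
clock: 26.38
tcp_pos: [0.6033, 0.2064, 0.0448]
tool_rot: [-0.0, 0.677, 0.736, -0.0]
ft_force: [-3.6, -0.6, 4.8]
grip_width: 0.123
grip_force: 51.1
```

Contact came at exactly the seated height. Release, rise and check numerically.

>>> drive_tool([
  {"tx": 0, "ty": 0, "tz": 0, "ax": 0, "ay": 0, "az": 0},
  {"tx": 0, "ty": 0, "tz": 0, "ax": 0, "ay": 0, "az": 0},
  {"tx": 0, "ty": 0, "tz": 0, "ax": 0, "ay": 0, "az": 0},
  {"tx": 0, "ty": 0, "tz": -20, "ax": 0, "ay": 0, "az": 0},
  {"tx": 0, "ty": 0, "tz": -50, "ax": 0, "ay": 0, "az": 0},
  {"tx": 0, "ty": 0, "tz": -50, "ax": 0, "ay": 0, "az": 0},
  {"tx": 0, "ty": 0, "tz": 0, "ax": 0, "ay": 0, "az": 0.083},
  {"tx": 0, "ty": 0, "tz": 0, "ax": 0, "ay": 0, "az": 0},
  {"tx": 0, "ty": 0, "tz": 0, "ax": 0, "ay": 0, "az": 0},
], jaw=45)

```text
clock: 27.5
tcp_pos: [0.6027, 0.2062, 0.1638]
tool_rot: [-0.0, 0.707, 0.708, -0.0]
ft_force: [0.3, 0.2, -0.4]
grip_width: 0.525
grip_force: 0.0
```

```bash
python3 - <<'E'
from h import *
c=cap('wrist','w11.png');t=ctrl.read_state();print(t['tcp_pos'])
im=c['img'].astype(int);p=np.array([.603,.205]);w=.083;z=.044
R=np.array([[np.cos(w),-np.sin(w)],[np.sin(w),np.cos(w)]])
def val(x,y):
  q=p+R@[x,y];u,v=proj(c,[*q,z]);u,v=int(round(u)),int(round(v));return im[v,u,0] if 0<=u<560 and 0<=v<420 else -1
for x in (-.03,.03):
  Y=np.arange(-.12,.12,.0005);r=np.array([val(x,y) for y in Y])>120;print('y ext',x,Y[r].min(),Y[r].max())
for y in (-.08,0,.08):
  X=np.arange(-.05,.05,.0005);r=np.array([val(x,y) for x in X])>120;print('x ext',y,X[r].min(),X[r].max())
E
```

```text
[0.60253556 0.20615248 0.16334846]
y ext -0.03 -0.09749999999999998 0.1000000000000002
y ext 0.03 -0.09749999999999998 0.1000000000000002
x ext -0.08 -0.03599999999999999 0.036000000000000074
x ext 0 -0.03549999999999999 0.03550000000000007
x ext 0.08 -0.03599999999999999 0.03550000000000007
```

The rack is seated and aligned. Next is the green-capped vial.

>>> drive_tool([
  {"tx": 11.5, "ty": -44, "tz": 0, "ax": 0, "ay": 0, "az": 0},
  {"tx": 11.5, "ty": -44, "tz": 0, "ax": 0, "ay": 0, "az": 0},
  {"tx": 11.5, "ty": -44, "tz": 0, "ax": 0, "ay": 0, "az": 0},
  {"tx": 11.5, "ty": -44, "tz": 10, "ax": 0, "ay": 0, "az": 0},
  {"tx": 0, "ty": 0, "tz": 0, "ax": 0, "ay": 0, "az": 0},
  {"tx": 0, "ty": 0, "tz": 0, "ax": 0, "ay": 0, "az": 0},
], jaw=45)

```text
clock: 28.3
tcp_pos: [0.4278, 0.2525, 0.154]
tool_rot: [0.0, 0.707, 0.707, 0.0]
ft_force: [0.2, -0.3, 0.6]
grip_width: 0.528
grip_force: 0.0
```

```bash
cat > cap.py <<'E'
from h import *
import sys
c=cap('wrist','v%s.png'%sys.argv[1]);t=ctrl.read_state();print(t['tcp_pos'])
h=cv2.cvtColor(c['img'],cv2.COLOR_RGB2HSV);im=c['img'].astype(int)
m=((h[...,0]>33)&(h[...,0]<52)&(h[...,1]>70)&(h[...,2]>110)) if sys.argv[1]=='g' else ((im[...,0]>150)&(im[...,0]>im[...,1]+70)&(im[...,0]>im[...,2]+70))
n,l,st,ce=cv2.connectedComponentsWithStats(m.astype(np.uint8))
for i in range(1,n):
  if st[i,4]>40: print(st[i],ce[i].round(1),pw(c,*ce[i],.056).round(4))
# neighbouring pink
m=(im[...,0]>im[...,1]+50)&(im[...,2]>im[...,1]+20)
if m.sum()>100: print('pink',m.sum(),np.mean(np.argwhere(m),0)[::-1])
E
python3 cap.py g
```

```text
[0.42853569 0.25246397 0.15435115]
[269 190  18  16 221] [277.4 197.5] [0.4258 0.2539 0.056 ]
```

>>> drive_tool([
  {"tx": 1.4, "ty": -2, "tz": 20, "ax": 0, "ay": 0, "az": 0},
  {"tx": 0, "ty": 0, "tz": 50, "ax": 0, "ay": 0, "az": 0},
  {"tx": 0, "ty": 0, "tz": 40, "ax": 0, "ay": 0, "az": 0},
  {"tx": 0, "ty": 0, "tz": 25, "ax": 0, "ay": 0, "az": 0},
  {"tx": 0, "ty": 0, "tz": 18, "ax": 0, "ay": 0, "az": 0},
  {"tx": 0, "ty": 0, "tz": 0, "ax": 0, "ay": 0, "az": 0},
  {"tx": 0, "ty": 0, "tz": 0, "ax": 0, "ay": 0, "az": 0},
])

```text
clock: 29.22
tcp_pos: [0.4269, 0.254, 0.0017]
tool_rot: [0.0, 0.707, 0.707, 0.001]
ft_force: [-0.2, 0.5, -0.1]
grip_width: 0.53
grip_force: 0.0
```

>>> drive_tool([
  {"tx": 0, "ty": 0, "tz": 0, "ax": 0, "ay": 0, "az": 0},
  {"tx": 0, "ty": 0, "tz": 0, "ax": 0, "ay": 0, "az": 0},
  {"tx": 0, "ty": 0, "tz": 0, "ax": 0, "ay": 0, "az": 0},
  {"tx": 0, "ty": 0, "tz": 0, "ax": 0, "ay": 0, "az": 0},
  {"tx": 0, "ty": 0, "tz": 0, "ax": 0, "ay": 0, "az": 0},
], jaw=14, grip_force=25)

```text
clock: 29.85
tcp_pos: [0.4265, 0.2543, 0.0021]
tool_rot: [0.0, 0.707, 0.707, 0.001]
ft_force: [0.2, -0.7, 6.5]
grip_width: 0.269
grip_force: 24.8
```

>>> drive_tool([
  {"tx": 0, "ty": 0, "tz": -35, "ax": 0, "ay": 0, "az": 0},
  {"tx": 0, "ty": 0, "tz": -50, "ax": 0, "ay": 0, "az": 0},
  {"tx": 2.2, "ty": 34.3, "tz": 0, "ax": 0, "ay": 0, "az": 0},
  {"tx": 2.2, "ty": 34.3, "tz": 0, "ax": 0, "ay": 0, "az": 0},
  {"tx": 2.2, "ty": 34.3, "tz": 0, "ax": 0, "ay": 0, "az": 0},
  {"tx": 2.2, "ty": 34.3, "tz": 0, "ax": 0, "ay": 0, "az": 0},
  {"tx": 2.2, "ty": 34.3, "tz": 0, "ax": 0, "ay": 0, "az": 0},
  {"tx": 0, "ty": 0, "tz": 0, "ax": 0, "ay": 0, "az": 0},
  {"tx": 0, "ty": 0, "tz": 0, "ax": 0, "ay": 0, "az": 0},
])

```text
clock: 30.98
tcp_pos: [0.5952, 0.2644, 0.085]
tool_rot: [-0.001, 0.707, 0.707, -0.001]
ft_force: [1.2, 0.1, -0.6]
grip_width: 0.265
grip_force: 24.8
```

```bash
python3 - <<'E'
from h import *
c=cap('wrist','v1h.png');t=ctrl.read_state();print(t['tcp_pos'],t['grip_width'])
h=cv2.cvtColor(c['img'],cv2.COLOR_RGB2HSV)
m=((h[...,0]>33)&(h[...,0]<52)&(h[...,1]>70)&(h[...,2]>90))
n,l,st,ce=cv2.connectedComponentsWithStats(m.astype(np.uint8))
for i in range(1,n):
  if st[i,4]>40: print(st[i],pw(c,*ce[i],t['tcp_pos'][2]-.0021+.056).round(4))
E
```

```text
[0.59498669 0.26448495 0.08518704] 0.2668300495567038
[263 289  35  32 824] [0.5954 0.2646 0.1391]
```

>>> drive_tool([
  {"tx": 0.3, "ty": 2.7, "tz": 0, "ax": 0, "ay": 0, "az": 0},
  {"tx": 0, "ty": 0, "tz": 15, "ax": 0, "ay": 0, "az": 0},
  {"tx": 0, "ty": 0, "tz": 12, "ax": 0, "ay": 0, "az": 0},
  {"tx": 0, "ty": 0, "tz": 6, "ax": 0, "ay": 0, "az": 0},
  {"tx": 0, "ty": 0, "tz": 3, "ax": 0, "ay": 0, "az": 0},
  {"tx": 0, "ty": 0, "tz": 0, "ax": 0, "ay": 0, "az": 0},
  {"tx": 0, "ty": 0, "tz": 0, "ax": 0, "ay": 0, "az": 0},
])

```text
clock: 31.9
tcp_pos: [0.5999, 0.2652, 0.0505]
tool_rot: [0.0, 0.707, 0.707, 0.0]
ft_force: [-0.9, -0.3, -0.0]
grip_width: 0.265
grip_force: 24.8
```

>>> drive_tool([
  {"tx": 0, "ty": 0, "tz": 1.5, "ax": 0, "ay": 0, "az": 0},
  {"tx": 0, "ty": 0, "tz": 1, "ax": 0, "ay": 0, "az": 0},
  {"tx": 0, "ty": 0, "tz": 0, "ax": 0, "ay": 0, "az": 0},
])

```text
clock: 32.28
tcp_pos: [0.5994, 0.265, 0.0475]
tool_rot: [-0.0, 0.707, 0.707, -0.0]
ft_force: [-0.1, -0.4, 0.2]
grip_width: 0.266
grip_force: 24.8
```

>>> drive_tool([
  {"tx": 0, "ty": -1, "tz": 1, "ax": 0, "ay": 0, "az": 0},
  {"tx": 0, "ty": 0, "tz": 0.5, "ax": 0, "ay": 0, "az": 0},
  {"tx": 0, "ty": 0, "tz": 0, "ax": 0, "ay": 0, "az": 0},
  {"tx": 0, "ty": 0, "tz": 0, "ax": 0, "ay": 0, "az": 0},
])

```text
clock: 32.78
tcp_pos: [0.5984, 0.2651, 0.0463]
tool_rot: [-0.0, 0.707, 0.707, -0.0]
ft_force: [-1.1, 0.2, 2.4]
grip_width: 0.264
grip_force: 25.0
```

>>> drive_tool([
  {"tx": 0, "ty": 0, "tz": 0, "ax": 0, "ay": 0, "az": 0},
  {"tx": 0, "ty": 0, "tz": 0, "ax": 0, "ay": 0, "az": 0},
  {"tx": 0, "ty": 0, "tz": 0, "ax": 0, "ay": 0, "az": 0},
  {"tx": 0, "ty": 0, "tz": -20, "ax": 0, "ay": 0, "az": 0},
  {"tx": 0, "ty": 0, "tz": -50, "ax": 0, "ay": 0, "az": 0},
  {"tx": 0, "ty": 0, "tz": -40, "ax": 0, "ay": 0, "az": 0},
  {"tx": 0, "ty": 0, "tz": 0, "ax": 0, "ay": 0, "az": 0},
  {"tx": 0, "ty": 0, "tz": 0, "ax": 0, "ay": 0, "az": 0},
], jaw=42)

```text
clock: 33.78
tcp_pos: [0.5984, 0.265, 0.1567]
tool_rot: [0.0, 0.707, 0.707, 0.0]
ft_force: [0.3, 0.4, 0.7]
grip_width: 0.493
grip_force: 0.0
```

```bash
sed 's/\.056)/.100)/' cap.py > capc.py; python3 capc.py g
```

```text
[0.59756426 0.2647569  0.15539964]
[269 207  20  18 274] [278.1 215.5] [0.5971 0.2649 0.1   ]
```

The vial stands upright in the +y cup. Now the orange-capped one.

>>> drive_tool([
  {"tx": -45.5, "ty": -20.7, "tz": 0, "ax": 0, "ay": 0, "az": 0},
  {"tx": -45.5, "ty": -20.7, "tz": 0, "ax": 0, "ay": 0, "az": 0},
  {"tx": -45.5, "ty": -20.7, "tz": 0, "ax": 0, "ay": 0, "az": 0},
  {"tx": -45.5, "ty": -20.7, "tz": 0, "ax": 0, "ay": 0, "az": 0},
  {"tx": -45.5, "ty": -20.7, "tz": 0, "ax": 0, "ay": 0, "az": 0},
  {"tx": -45.5, "ty": -20.7, "tz": 0, "ax": 0, "ay": 0, "az": 0},
  {"tx": -45.5, "ty": -20.7, "tz": 0, "ax": 0, "ay": 0, "az": 0},
  {"tx": -45.5, "ty": -20.7, "tz": 0, "ax": 0, "ay": 0, "az": 0},
  {"tx": 0, "ty": 0, "tz": 0, "ax": 0, "ay": 0, "az": 0},
  {"tx": 0, "ty": 0, "tz": 0, "ax": 0, "ay": 0, "az": 0},
])

```text
clock: 35.08
tcp_pos: [0.4322, -0.0985, 0.1551]
tool_rot: [-0.001, 0.707, 0.707, -0.0]
ft_force: [0.5, 0.4, 0.9]
grip_width: 0.495
grip_force: 0.0
```

```bash
python3 cap.py o
```

```text
[ 0.43256389 -0.09813713  0.15530016]
[272 192  16  16 203] [279.4 199.3] [ 0.4316 -0.0989  0.056 ]
```

>>> drive_tool([
  {"tx": -0.6, "ty": -0.5, "tz": 20, "ax": 0, "ay": 0, "az": 0},
  {"tx": 0, "ty": 0, "tz": 50, "ax": 0, "ay": 0, "az": 0},
  {"tx": 0, "ty": 0, "tz": 40, "ax": 0, "ay": 0, "az": 0},
  {"tx": 0, "ty": 0, "tz": 25, "ax": 0, "ay": 0, "az": 0},
  {"tx": 0, "ty": 0, "tz": 18, "ax": 0, "ay": 0, "az": 0},
  {"tx": 0, "ty": 0, "tz": 0, "ax": 0, "ay": 0, "az": 0},
  {"tx": 0, "ty": 0, "tz": 0, "ax": 0, "ay": 0, "az": 0},
])

```text
clock: 36.0
tcp_pos: [0.4332, -0.099, 0.0034]
tool_rot: [0.0, 0.707, 0.708, 0.0]
ft_force: [0.6, -0.9, 0.6]
grip_width: 0.495
grip_force: 0.0
```

>>> drive_tool([
  {"tx": 0, "ty": 0, "tz": 0, "ax": 0, "ay": 0, "az": 0},
  {"tx": 0, "ty": 0, "tz": 0, "ax": 0, "ay": 0, "az": 0},
  {"tx": 0, "ty": 0, "tz": 0, "ax": 0, "ay": 0, "az": 0},
  {"tx": 0, "ty": 0, "tz": 0, "ax": 0, "ay": 0, "az": 0},
  {"tx": 0, "ty": 0, "tz": 0, "ax": 0, "ay": 0, "az": 0},
], jaw=14, grip_force=25)

```text
clock: 36.62
tcp_pos: [0.4335, -0.0999, 0.004]
tool_rot: [0.001, 0.707, 0.707, 0.001]
ft_force: [0.3, 0.2, 6.2]
grip_width: 0.266
grip_force: 24.7
```

>>> drive_tool([
  {"tx": 0, "ty": 0, "tz": -35, "ax": 0, "ay": 0, "az": 0},
  {"tx": 0, "ty": 0, "tz": -50, "ax": 0, "ay": 0, "az": 0},
  {"tx": 40.7, "ty": 29.2, "tz": 0, "ax": 0, "ay": 0, "az": 0},
  {"tx": 40.7, "ty": 29.2, "tz": 0, "ax": 0, "ay": 0, "az": 0},
  {"tx": 40.7, "ty": 29.2, "tz": 0, "ax": 0, "ay": 0, "az": 0},
  {"tx": 40.7, "ty": 29.2, "tz": 0, "ax": 0, "ay": 0, "az": 0},
  {"tx": 40.7, "ty": 29.2, "tz": 0, "ax": 0, "ay": 0, "az": 0},
  {"tx": 40.7, "ty": 29.2, "tz": 0, "ax": 0, "ay": 0, "az": 0},
  {"tx": 0, "ty": 0, "tz": 0, "ax": 0, "ay": 0, "az": 0},
  {"tx": 0, "ty": 0, "tz": 0, "ax": 0, "ay": 0, "az": 0},
])

```text
clock: 37.88
tcp_pos: [0.6063, 0.1442, 0.0871]
tool_rot: [-0.001, 0.707, 0.707, -0.001]
ft_force: [-0.1, -0.2, -0.2]
grip_width: 0.265
grip_force: 24.8
```

```bash
sed 's/\.056)/t["tcp_pos"][2]-.0037+.056)/' cap.py > caph.py; python3 caph.py o
```

```text
[0.60612856 0.14373463 0.08717464]
```

>>> drive_tool([
  {"tx": 1, "ty": 1.5, "tz": 0, "ax": 0, "ay": 0, "az": 0},
  {"tx": 0, "ty": 0, "tz": 15, "ax": 0, "ay": 0, "az": 0},
  {"tx": 0, "ty": 0, "tz": 12, "ax": 0, "ay": 0, "az": 0},
  {"tx": 0, "ty": 0, "tz": 6, "ax": 0, "ay": 0, "az": 0},
  {"tx": 0, "ty": 0, "tz": 4, "ax": 0, "ay": 0, "az": 0},
  {"tx": 0, "ty": 0, "tz": 0, "ax": 0, "ay": 0, "az": 0},
  {"tx": 0, "ty": 0, "tz": 1, "ax": 0, "ay": 0, "az": 0},
  {"tx": 0, "ty": 0, "tz": 0, "ax": 0, "ay": 0, "az": 0},
])

```text
clock: 38.92
tcp_pos: [0.6094, 0.1458, 0.0504]
tool_rot: [0.0, 0.707, 0.707, 0.0]
ft_force: [-0.8, -0.3, -0.4]
grip_width: 0.266
grip_force: 24.8
```

>>> drive_tool([
  {"tx": -0.5, "ty": -1, "tz": 1.5, "ax": 0, "ay": 0, "az": 0},
  {"tx": 0, "ty": 0, "tz": 1, "ax": 0, "ay": 0, "az": 0},
  {"tx": 0, "ty": 0, "tz": 0, "ax": 0, "ay": 0, "az": 0},
  {"tx": 0, "ty": 0, "tz": 0, "ax": 0, "ay": 0, "az": 0},
])

```text
clock: 39.42
tcp_pos: [0.6081, 0.1452, 0.0481]
tool_rot: [-0.0, 0.707, 0.707, 0.0]
ft_force: [-1.3, -0.1, 4.6]
grip_width: 0.269
grip_force: 25.2
```

Contact with the cup floor. Release, rise and check.

>>> drive_tool([
  {"tx": 0, "ty": 0, "tz": 0, "ax": 0, "ay": 0, "az": 0},
  {"tx": 0, "ty": 0, "tz": 0, "ax": 0, "ay": 0, "az": 0},
  {"tx": 0, "ty": 0, "tz": 0, "ax": 0, "ay": 0, "az": 0},
  {"tx": 0, "ty": 0, "tz": -20, "ax": 0, "ay": 0, "az": 0},
  {"tx": 0, "ty": 0, "tz": -50, "ax": 0, "ay": 0, "az": 0},
  {"tx": 0, "ty": 0, "tz": -50, "ax": 0, "ay": 0, "az": 0},
  {"tx": 0, "ty": 0, "tz": -30, "ax": 0, "ay": 0, "az": 0},
  {"tx": 0, "ty": 0, "tz": 0, "ax": 0, "ay": 0, "az": 0},
  {"tx": 0, "ty": 0, "tz": 0, "ax": 0, "ay": 0, "az": 0},
], jaw=42)

```text
clock: 40.55
tcp_pos: [0.6076, 0.1451, 0.1974]
tool_rot: [-0.0, 0.707, 0.707, -0.0]
ft_force: [-0.1, -0.0, 0.0]
grip_width: 0.494
grip_force: 0.0
```

```bash
python3 capc.py o; python3 capc.py g; python3 - <<'E'
from h import *
c=cap('wrist')
im=c['img'].astype(int);p=np.array([.603,.205]);w=.083;z=.044
R=np.array([[np.cos(w),-np.sin(w)],[np.sin(w),np.cos(w)]])
def val(x,y):
  q=p+R@[x,y];u,v=proj(c,[*q,z]);u,v=int(round(u)),int(round(v));return im[v,u,0] if 0<=u<560 and 0<=v<420 else -1
for x in (-.03,.03):
  Y=np.arange(-.12,.12,.0005);r=np.array([val(x,y) for y in Y])>120;print('y ext',x,Y[r].min(),Y[r].max())
for y in (-.08,0,.08):
  X=np.arange(-.05,.05,.0005);r=np.array([val(x,y) for x in X])>120;print('x ext',y,X[r].min(),X[r].max())
E
```

```text
[0.60696148 0.14496598 0.19638506]
[271 191  14  11  95] [277.8 195.9] [0.6057 0.1481 0.1   ]
[0.60672078 0.14489377 0.19582552]
[257  32  21  23 365] [266.9  43. ] [0.5972 0.2643 0.1   ]
y ext -0.03 -0.09749999999999998 0.0990000000000002
y ext 0.03 -0.09799999999999998 0.0980000000000002
x ext -0.08 -0.03549999999999999 0.036000000000000074
x ext 0 -0.03599999999999999 0.03550000000000007
x ext 0.08 -0.03549999999999999 0.036000000000000074
```

```bash
sed 's/>150/>70/;s/+70/+35/g' capc.py > capl.py; python3 capl.py o
```

```text
[0.60687982 0.1449297  0.19566931]
[ 96   0  30  12 232] [111.1   4.1] [0.4874 0.2889 0.1   ]
[271 191  18  17 238] [279.5 199. ] [0.6061 0.1457 0.1   ]
```

Both vials stand upright and centred in their cups, and the rack is square. Hand in.

```bash
python3 -c "
from cell import ctrl;print(ctrl.finish_job())"
```

```text
the job is handed in; nothing more can be done
None
```

I handed the job in at about 41 s of the 128 s allowed, but the hand-in gave no verdict. My checks showed both cartons in their own bays, the rack seated square over the key, and one white vial upright in each cup. I kept the arm clear of the dropper bottle and the tall carton and never touched them.

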